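# Mark the ruler blanks in the marking press

## Task

Mark all the wooden ruler blanks from the cutting mat in one stroke of the marking press: pull the red switch knob out to its detent, give each blank a lane of its own and slide it in under the stamping beam until it lies flush against the back fence and that lane's two brass side stops, then press the pedal right down to its stop for a moment and let it up. When they are marked, lay all the blanks flat in the yellow tray, push the switch knob fully back in, and leave the white thread cone and the tape roll beside the press where they are.

Things in the scene. Friction and masses are not known exactly. Their poses are not given: they have to be found in the camera images.
- press: green bench marking press, fixed. Origin on the table directly under the middle lane's seat; x points to the press's back (away from the robot), y to its left, z up. Steel bed 165 mm deep (x -83 to +81 mm), 212 mm wide, top 25 mm above the table. The column housing begins at x = +99 mm; the sloping control panel on top of it reaches up to 200 mm above the table.
- fence (a point): middle of the top edge of the front face of the back fence, which runs across the whole bed, 14 mm high above it, at press x = +75 mm. Axes as the press.
- beam (a point): centre of the underside of the stamping beam (30 mm in x, 200 mm in y, 26 mm high) that hangs over the bed's back part, press x +47 to +77 mm, 97 mm above the table when up; red dies below it reach 70 mm. A blank in its seat reaches 75 mm back, under the beam, so it goes in and out by sliding along x, not from above. The beam comes down 34 mm as the pedal is pressed.
- switch (a joint): travel of the red push-pull mains switch knob along its axis, m: 0 = fully in (off), 0.014 = pulled out to its detent (on). It snaps over near 0.007 and stays at the end it snapped to; about 8 N moves it either way.
- switch_cap (a point): centre of the switch's red mushroom cap (moves with it), on the left half of the sloping panel. The cap is a plain disc 36 mm across, 16 mm thick along its axis; fully in, 11 mm are free between cap and panel. Its z axis is the pulling direction, out of the panel (24 degrees from vertical, leaning to the robot); its y is parallel to the press's y.
- pedal (a joint): angle of the pedal's tread, rad: 0 = up, 0.24 = down on its stop (tread level). A spring returns it; pressing at the pad takes about 9 to 16 N.
- pedal_pad (a point): point to press, on the ribbed rubber on top of the pedal's tread, mid-width (moves with it). The grey pedal stands left or right of the press; tread 80 mm wide, 150 mm long, free end towards the robot (36 mm before this point), hinge 110 mm beyond it, along its x axis (which dips 0.24 rad while up). The pad sinks 27 mm, almost straight down, and at the stop is 40 mm above the table.
- mat: blue cutting mat lying on the table at one side (left or right), 190 x 210 x 3 mm, where the blanks lie at the start. Origin at the centre of its underside.
- tray: yellow open tray for finished work, fixed, on the other side of the press from the mat: 200 mm along its x, 220 mm along its y, 24 mm high, walls and floor 4 mm thick. Origin at the centre of its underside.
- thread_board: wooden board 120 x 164 x 12 mm, fixed, on the other side of the press from the pedal, with a white thread cone and a rolled-up tape on it. Not part of the job. Origin at the centre of its underside.
- lane_left (a point): left (+y) lane of the press: where the centre of a blank lies when flat on the bed and butted against the fence (75 mm away in +x) and the lane's two brass side stops (blocks 14 mm in x, 20 in y, 9 high, centred at x = -55 and +50 mm from here, butting faces at y = +14 mm; nothing between them). 30 mm above the table, axes as the press; lanes are 64 mm apart.
- lane_middle (a point): middle lane of the press: where the centre of a blank lies when flat on the bed and butted against the fence (75 mm away in +x) and the lane's two brass side stops (blocks 14 mm in x, 20 in y, 9 high, centred at x = -55 and +50 mm from here, butting faces at y = +14 mm; nothing between them). 30 mm above the table, axes as the press; lanes are 64 mm apart.
- lane_right (a point): right (-y) lane of the press: where the centre of a blank lies when flat on the bed and butted against the fence (75 mm away in +x) and the lane's two brass side stops (blocks 14 mm in x, 20 in y, 9 high, centred at x = -55 and +50 mm from here, butting faces at y = +14 mm; nothing between them). 30 mm above the table, axes as the press; lanes are 64 mm apart.
- blank_a_mid (a point): wooden ruler blank (a plain flat bar, 150 mm along its x, 28 mm wide along its y, 10 mm thick along its z, about 40 g, black ticks along one edge); this point is its centre, half-way up. Two or all three of the blanks are there; an absent one has no pose.
- blank_b_mid (a point): wooden ruler blank (a plain flat bar, 150 mm along its x, 28 mm wide along its y, 10 mm thick along its z, about 40 g, black ticks along one edge); this point is its centre, half-way up. Two or all three of the blanks are there; an absent one has no pose.
- blank_c_mid (a point): wooden ruler blank (a plain flat bar, 150 mm along its x, 28 mm wide along its y, 10 mm thick along its z, about 40 g, black ticks along one edge); this point is its centre, half-way up. Two or all three of the blanks are there; an absent one has no pose.
- tape_roll: bystander, loose: rolled-up yellow measuring tape, 58 mm across, 16 mm high, origin at its centre underneath; to be left where it is.
- cone_white: bystander, loose: white thread cone standing upright, 96 mm across the foot, 129 mm high, origin at its centre underneath; to be left where it is.
Things that resemble listed ones, but are neither listed nor needed, are in the scene too. What is shaped like the part that bears pedal but purple is not meant.

How it is judged:
By the outcome, as a careful person would: the job done as asked, in the order asked, and still so for the second after the job is handed in, with the robot touching nothing.
Of blank_a, blank_b, blank_c only 2 to 3 are there at a start; the rules pass over those that are not, and their reading is None.
At some moment in a run one of blank_a, blank_b, blank_c may be knocked a few centimetres aside while the robot is not near it.
Once in a run the grip may slacken for a moment while it holds something.
It also fails if it takes over 210 s, if anything falls off the work surface, if the arm or the gripper's body presses on something with over 40 N, if the wrist force passes 120 N, or if a joint passes its speed limit or range.

## Robot

A 6-joint arm with a two-finger parallel gripper is mounted at the origin on the work surface. World frame = base frame: x ahead of the robot, y to its left, z up, the work surface at z = 0. Lengths are in mm, angles in rad, forces in N, time in s.
With the tool pointing down it reaches from about 275 to 875 mm from the base axis. Payload 12.5 kg.
Tool frame: the origin (TCP) lies on the centre line of the jaws, within the pads' length; the fingertips stand nose_length ahead of it and the grasp point (between the pads) lies 2 mm behind it (nose_length is the distance from the TCP to the fingertips, in mm); z points along the fingers, y is the line along which they close (so a half turn about z gives the same grasp; the last joint's range is limited). The gripper opens to 85 mm and grips with 20 to 120 N. Pads are 22 mm wide; open, the fingers measure 114 mm over their backs; the gripper's body (76 mm by 85 mm) begins 54 mm behind the grasp point. The pads swing forward as they close: fully open they stand 13 mm farther back than shut.
Start: joints at [-1.291, 0.351, 1.652, -0, 1.139, -0.085], TCP at [196.237, -513.785, 248.29] pointing down, gripper open.
Joint ranges: [-2.75, 2.75], [-0.79, 2.1], [0.01, 2.65], [-1.57, 4.71], [0.07, 3.14], [-2.87, 2.87]. Speed limits (rad/s): [2.22, 2.22, 2.79, 3.14, 3.14, 3.14].

## Interface

Orientations are given as a rotation vector (axis times angle).
In Python, from station import observe, snapshot, hand_in, nose_length gives the robot as it stands.
- The arm moves only by the tool send_rows, never from a script. Its argument "increments" is a list of rows, each an object with "offset": the shift along the tool's x, y, z in m, a list of three; "dr": the turn, a rotation vector about the tool's x, y, z in degrees, a list of three; "claw": the finger opening in m, from 0 to 0.0854. A call has 1 to 20 rows; each row shifts and turns the commanded pose from where the row before left it, along the tool's axes as they then stand; what a row does not reach is not made up. A row lasts 1/12 s, in which the tool goes at most 41.7 mm and 7.16 degrees, less where a joint would pass 70% of its speed; a pose out of reach is approached as far as the arm can. A call is refused whole if a number of a shift passes 0.0417 or a number of a turn 7.16, either way. A call with a gripper value outside its range is refused whole. The fingers move at their own pace and stop on an object; "squeeze" is the grip in N (left out, the last holds). Time passes only in rows, so rows that do not move let the fingers close. It gives the time, the measured TCP pose, the force, the opening and the grip force at its end, in the units of the state.
- observe(): the state, without advancing time (a new reading comes with each control period).
- snapshot(name): name is "scene" or "top" or "wrist"; returns a dict with "frame" (384x512x3 uint8, red, green, blue), "depth" (384x512 float32, mm along the optical axis (not along the pixel's ray), 0 where there is no reading), "vertical_fov" (degrees; the focal length in pixels is half the picture's height over the tangent of half this angle, whatever the lens; pixels are square), "cx", "cy" (the principal point, pixels), "view" (4x4, takes a point from world to camera coordinates). Camera axes: x right, y down, z forward; pixel columns grow to the right and rows downward; lengths in mm; the calibration is good to about 2 mm. A picture is of the moment at which its call begins.
- hand_in(): hands the job in; it is judged then, once.
The state is a dict: "time": time; "joint_positions": joint angles; "qvel": joint speeds; "joint_torque": joint torques, N m; "position": TCP position; "tool_rot": TCP orientation; "ft_force": force on the tool from outside, world axes, zero at the start; "ft_torque": the same for the moment, N m; "width": finger opening in mm; "grasp_force": force on a finger pad.
Only numpy, scipy, OpenCV 4.12 (cv2) and the standard library are available. Lean on these libraries where they do the work, as an engineer would, in place of code of your own. Each camera call takes 0.05 s, during which the arm holds its last target. There are 200 camera calls.

## Working session

There is one attempt and no reset: what is moved stays moved. The work goes in short steps, Python scripts to look and compute and a tool call to move; the robot and the scene stay as the last step left them, time stands still between calls to the robot, and variables do not carry over. Pictures are saved under pics/ and viewed, at most 14 in all, crops included, and the job is handed in when it is done.

Besides the shell and the picture viewer there is one more tool, called by a JSON object that holds its "fn" and its "kwargs", one argument or row to a line. send_rows: Moves the arm, as the interface text tells. Its arguments: {"type":"object","properties":{"increments":{"type":"array","items":{"type":"object","properties":{"offset":{"type":"array","items":{"type":"number"}},"dr":{"type":"array","items":{"type":"number"}},"claw":{"type":"number"}}}},"squeeze":{"type":"number"}},"required":["increments"]}

```bash
ls; mkdir -p pics
cat > h.py <<'E'
import numpy as np, cv2
from station import observe, snapshot, hand_in, nose_length
from scipy.spatial.transform import Rotation as R
def cam(n):
    s=snapshot(n); np.savez('%s.npz'%n,**s); return s
def load(n): return dict(np.load('%s.npz'%n))
def pt(s,u,v,z=None):
    """world point by depth, or on plane z"""
    f=192/np.tan(np.radians(float(s['vertical_fov'])/2))
    r=np.array([(u-s['cx'])/f,(v-s['cy'])/f,1.0])
    V=s['view'];Ri=V[:3,:3].T;o=-Ri@V[:3,3]
    if z is None:
        d=s['depth'][int(round(v)),int(round(u))]; return o+Ri@(r*d)
    d=Ri@r; return o+d*(z-o[2])/d[2]
def cloud(s):
    f=192/np.tan(np.radians(float(s['vertical_fov'])/2))
    v,u=np.mgrid[0:384,0:512];d=s['depth']
    P=np.stack([(u-s['cx'])/f*d,(v-s['cy'])/f*d,d],-1)
    V=s['view'];return (P-V[:3,3])@V[:3,:3]
def save(s,name,box=None,k=1):
    im=s['frame'][...,::-1]
    if box: im=im[box[1]:box[3],box[0]:box[2]]
    im=cv2.resize(im,None,fx=k,fy=k,interpolation=cv2.INTER_CUBIC);cv2.imwrite('pics/'+name+'.png',im)
E
python3 - <<'E'
from h import *
print(nose_length() if callable(nose_length) else nose_length)
o=observe();print({k:np.round(v,3) for k,v in o.items()})
a=cam('scene');b=cam('top')
im=np.hstack([a['frame'],b['frame']])[...,::-1]
save(a,'scene0',k=1.5);save(b,'top0',k=1.5)
for s in(a,b):print(s['vertical_fov'],s['cx'],s['cy'],np.round(s['view'],3).tolist())
E
```

```text
pics
17.0
{'time': np.float64(0.0), 'joint_positions': array([-1.291,  0.351,  1.652,  0.   ,  1.139, -0.085]), 'qvel': array([-0.001, -0.   , -0.003,  0.   ,  0.001, -0.001]), 'joint_torque': array([ 1.0000e-03, -5.0609e+01, -2.9141e+01, -0.0000e+00,  5.0000e-03,
        0.0000e+00]), 'position': array([ 196.168, -513.523,  247.782]), 'tool_rot': array([-3.088, -0.57 ,  0.   ]), 'ft_force': array([-0.083,  0.636,  0.327]), 'ft_torque': array([-0.051, -0.029,  0.021]), 'grasp_force': np.float64(0.0), 'width': np.float64(85.487)}
49.379303555697675 253.4144270207294 189.21822692386695 [[-0.782, 0.623, 0.006, 345.837], [0.533, 0.675, -0.51, -166.418], [-0.322, -0.396, -0.86, 1705.29], [0.0, 0.0, 0.0, 1.0]]
43.826150940345336 257.6311209092292 207.60896069406107 [[-0.025, -1.0, 0.001, 8.764], [-0.991, 0.024, -0.134, 443.984], [0.133, -0.004, -0.991, 1591.59], [0.0, 0.0, 0.0, 1.0]]
```

View pics/scene0.png

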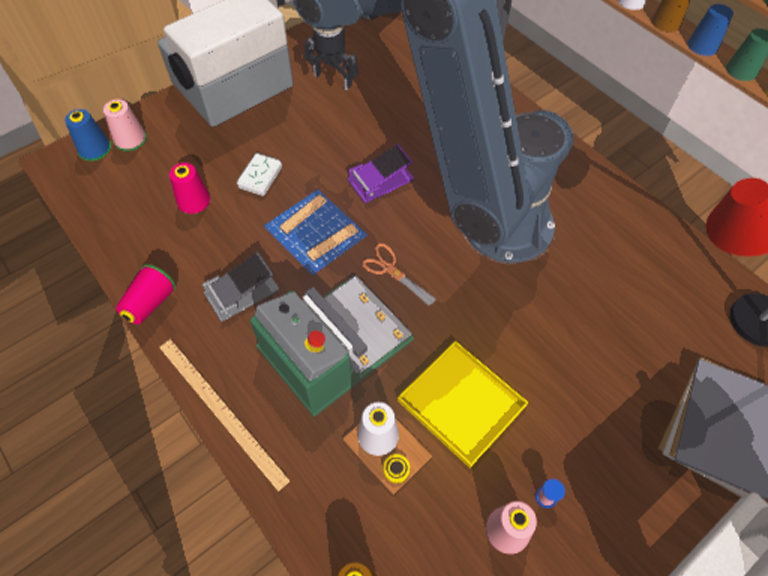

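View pics/top0.png

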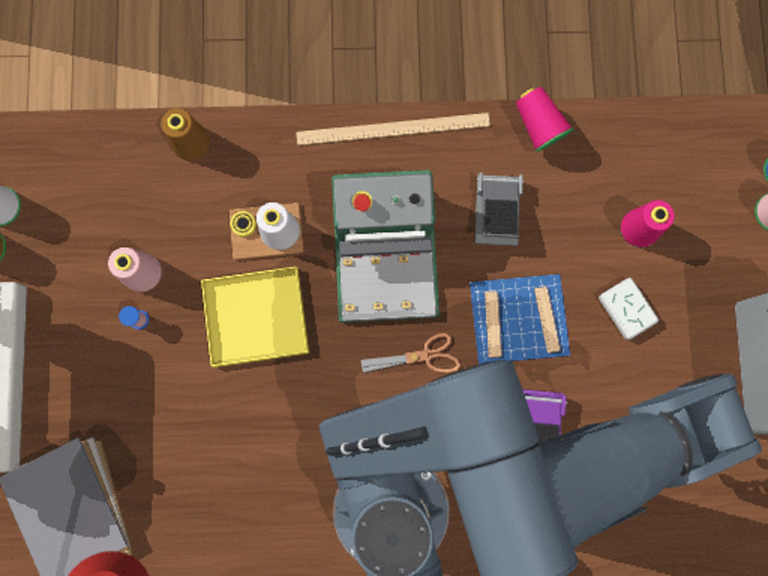

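The scene shows two blanks on the mat (top view, about (492,323) and (548,320)). The real grey pedal is at (498,215) and the purple look-alike at (540,405). The red switch cap is at (362,201), next to a green and a black button. The cone at (275,225) and the tape roll at (243,222) sit on the board. The tray is on the left, and the long ruler at (390,128) is a decoy.

Run:
```python
from h import *
s=load('top');C=cloud(s);f=s['frame'].astype(int)
def blobs(m,name,lo=60):
    n,l,st,c=cv2.connectedComponentsWithStats(m.astype(np.uint8))
    for i in range(1,n):
        if st[i,4]<lo: continue
        P=C[l==i]; r=cv2.minAreaRect(P[:,:2].astype(np.float32))
        print(name,st[i,4],c[i].round(0),'med',np.median(P,0).round(1),'rect',np.round(r[0],1),np.round(r[1],1),round(r[2],1))
r,g,b=f[...,0],f[...,1],f[...,2]
X,Y,Z=C[...,0],C[...,1],C[...,2]
mat=np.zeros_like(r,bool);mat[180:245,310:382]=1
blobs(mat&(r>b+30)&(Z>5)&(Z<25),'blank')
blobs((b>r+40)&mat,'mat',200)
w=np.zeros_like(mat);w[112:218,215:300]=1
blobs(w&(abs(Z-25)<4),'bed',300)
blobs(w&(r>170)&(g<80),'red',20)
blobs(w&(abs(Z-34)<3)&(r>b+25),'brass',8)
blobs((r>150)&(g>130)&(b<90)&(Z<40),'tray',500)
p=np.zeros_like(mat);p[112:166,312:352]=1
blobs(p&(Z>25)&(Z<120),'pedal',50)
blobs(w&(Z>100),'panel',200)
save(s,'pc',(130,110,390,255),3)
```

```text
blank 350 [364. 213.] med [ 419.3 -366.7   14.7] rect [ 420.8 -367.1] [148.5  29.5] 8.5
blank 351 [328. 216.] med [ 411.6 -242.9   14.5] rect [ 413.7 -242.7] [149.3  28.4] 0.9
mat 2392 [346. 211.] med [ 428.  -306.4    4.5] rect [ 396.  -194.2] [223.1 471.4] 14.9
bed 1698 [258. 191.] med [500.6  -5.6  25.7] rect [507.   -4.5] [232.3 160.9] 89.2
red 86 [241. 135.] med [648.8  44.4 203.5] rect [445.8  32.9] [438.6  31.3] 3.2
brass 14 [249. 173.] med [565.1  22.8  35.3] rect [563.2  22.7] [13.3 17.6] 1.4
brass 14 [268. 172.] med [565.7 -42.2  34. ] rect [565.2 -40.9] [12.1 17.8] 55.0
brass 10 [233. 174.] med [563.1  79.3  33.9] rect [561.6  79.7] [ 9.2 16.1] 74.5
brass 14 [233. 204.] med [456.2  84.4  34.1] rect [456.3  82.8] [16.9 10.8] 89.4
tray 650 [148. 205.] med [481.4 392.4   6.8] rect [443.9 324. ] [206.7 184.3] 7.3
pedal 997 [333. 137.] med [ 679.4 -264.9   57.9] rect [ 680.2 -264.7] [105.6 157.5] 84.3
panel 3548 [255. 141.] med [6.386e+02 6.000e-01 1.652e+02] rect [479.1  -5. ] [502.  215.8] 1.7
```

View pics/pc.png

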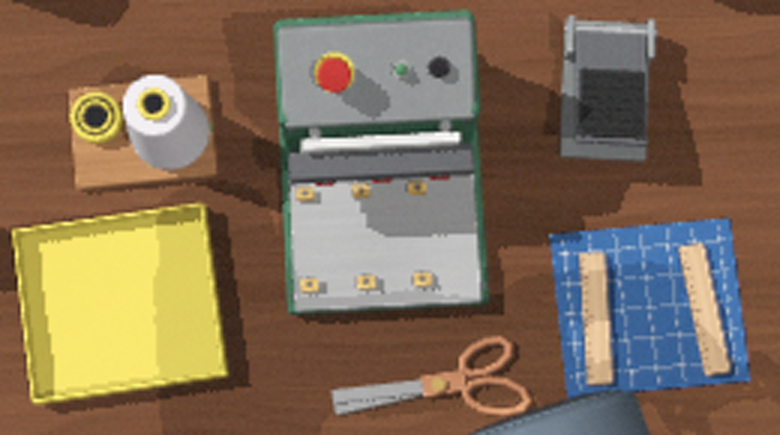

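Blanks measure 149x29 with tops near z = 14, which fits their listed size and the mat. I'll go above the press for a close look.

{"fn": "send_rows", "kwargs": {
  "increments": [
    {"dr":[0,0,6.97]},
    {"dr":[0,0,6.97]},
    {"dr":[0,0,6.97]},
    {"offset":[0.0172,-0.0357,-0.0121]},
    {"offset":[0.0172,-0.0357,-0.0121]},
    {"offset":[0.0172,-0.0357,-0.0121]},
    {"offset":[0.0172,-0.0357,-0.0121]},
    {"offset":[0.0172,-0.0357,-0.0121]},
    {"offset":[0.0172,-0.0357,-0.0121]},
    {"offset":[0.0172,-0.0357,-0.0121]},
    {"offset":[0.0172,-0.0357,-0.0121]},
    {"offset":[0.0172,-0.0357,-0.0121]},
    {"offset":[0.0172,-0.0357,-0.0121]},
    {"offset":[0.0172,-0.0357,-0.0121]},
    {"offset":[0.0172,-0.0357,-0.0121]},
    {"offset":[0.0172,-0.0357,-0.0121]},
    {"offset":[0.0172,-0.0357,-0.0121]},
    {}
  ]
}}

```text
$.increments[0]: bad value
```

Run:
```python
from h import *
o=observe();print(o['position'],R.from_rotvec(o['tool_rot']).as_matrix().round(3).tolist())
s=cam('wrist');save(s,'w1',k=1.5)
V=s['view'];print('cam',-V[:3,:3].T@V[:3,3],V[:3,:3].round(3).tolist(),s['vertical_fov'])
```

```text
[ 196.14463466 -513.54013916  247.83018954] [[0.934, 0.357, -0.0], [0.357, -0.934, 0.001], [0.0, -0.001, -1.0]]
cam [ 263.71383997 -488.17794276  371.89575074] [[0.358, -0.934, -0.001], [-0.895, -0.343, 0.286], [-0.267, -0.102, -0.958]] 68.54376250832158
```

View pics/w1.png

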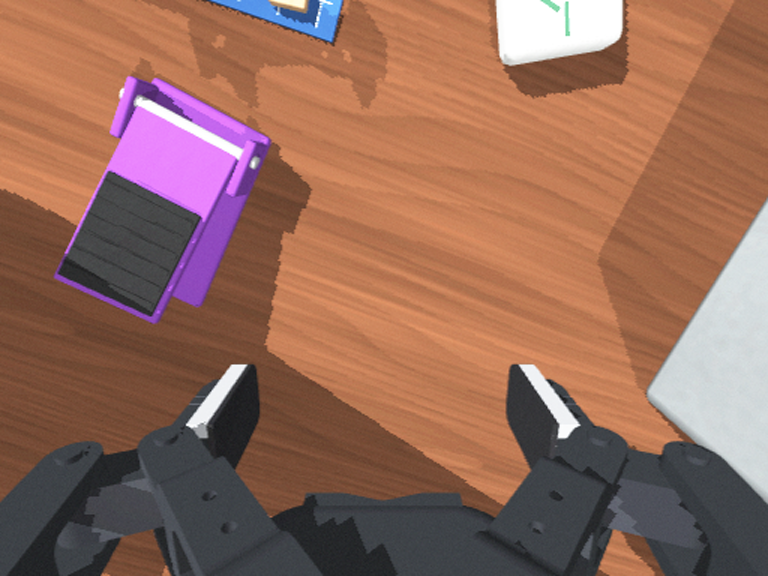

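The wrist view from the start pose shows only the purple decoy pedal and the fingers. Rows need every field, so I'll resend, and I'll use a half-turned wrist so the camera stays clear of the press.

{"fn": "send_rows", "kwargs": {
  "increments": [
    {"offset":[0.0288,-0.0272,-0.0121],"dr":[0,0,0],"claw":0.085},
    {"offset":[0.0288,-0.0272,-0.0121],"dr":[0,0,0],"claw":0.085},
    {"offset":[0.0288,-0.0272,-0.0121],"dr":[0,0,0],"claw":0.085},
    {"offset":[0.0288,-0.0272,-0.0121],"dr":[0,0,0],"claw":0.085},
    {"offset":[0.0288,-0.0272,-0.0121],"dr":[0,0,0],"claw":0.085},
    {"offset":[0.0288,-0.0272,-0.0121],"dr":[0,0,0],"claw":0.085},
    {"offset":[0.0288,-0.0272,-0.0121],"dr":[0,0,0],"claw":0.085},
    {"offset":[0.0288,-0.0272,-0.0121],"dr":[0,0,0],"claw":0.085},
    {"offset":[0.0288,-0.0272,-0.0121],"dr":[0,0,0],"claw":0.085},
    {"offset":[0.0288,-0.0272,-0.0121],"dr":[0,0,0],"claw":0.085},
    {"offset":[0.0288,-0.0272,-0.0121],"dr":[0,0,0],"claw":0.085},
    {"offset":[0.0288,-0.0272,-0.0121],"dr":[0,0,0],"claw":0.085},
    {"offset":[0.0288,-0.0272,-0.0121],"dr":[0,0,0],"claw":0.085},
    {"offset":[0.0288,-0.0272,-0.0121],"dr":[0,0,0],"claw":0.085}
  ]
}}

```text
time: 1.32
position: [437.3, -12.1, 418.4]
tool_rot: [3.089, 0.57, 0.0]
ft_force: [1.7, -1.0, -1.2]
width: 85.4
grasp_force: 0.0
```

{"fn": "send_rows", "kwargs": {
  "increments": [
    {"offset":[0,0,0],"dr":[0,0,-7.15],"claw":0.085},
    {"offset":[0,0,0],"dr":[0,0,-7.15],"claw":0.085},
    {"offset":[0,0,0],"dr":[0,0,-7.15],"claw":0.085},
    {"offset":[0,0,0],"dr":[0,0,-7.15],"claw":0.085},
    {"offset":[0,0,0],"dr":[0,0,-7.15],"claw":0.085},
    {"offset":[0,0,0],"dr":[0,0,-7.15],"claw":0.085},
    {"offset":[0,0,0],"dr":[0,0,-7.15],"claw":0.085},
    {"offset":[0,0,0],"dr":[0,0,-7.15],"claw":0.085},
    {"offset":[0,0,0],"dr":[0,0,-7.15],"claw":0.085},
    {"offset":[0,0,0],"dr":[0,0,-7.15],"claw":0.085},
    {"offset":[0,0,0],"dr":[0,0,-7.15],"claw":0.085},
    {"offset":[0,0,0],"dr":[0,0,-7.15],"claw":0.085},
    {"offset":[0,0,0],"dr":[0,0,-7.15],"claw":0.085},
    {"offset":[0,0,0],"dr":[0,0,-7.15],"claw":0.085},
    {"offset":[0,0,0],"dr":[0,0,-7.15],"claw":0.085},
    {"offset":[0,0,0],"dr":[0,0,-7.15],"claw":0.085},
    {"offset":[0,0,0],"dr":[0,0,-7.15],"claw":0.085},
    {"offset":[0,0,0],"dr":[0,0,-7.15],"claw":0.085},
    {"offset":[0,0,0],"dr":[0,0,-7.15],"claw":0.085},
    {"offset":[0,0,0],"dr":[0,0,-7.15],"claw":0.085}
  ]
}}

```text
time: 2.98
position: [436.9, -14.2, 417.5]
tool_rot: [-0.43, -3.112, -0.0]
ft_force: [0.2, 0.5, 0.4]
width: 85.3
grasp_force: 0.0
```

{"fn": "send_rows", "kwargs": {
  "increments": [
    {"offset":[0,0,0],"dr":[0,0,-7.15],"claw":0.085},
    {"offset":[0,0,0],"dr":[0,0,-7.15],"claw":0.085},
    {"offset":[0,0,0],"dr":[0,0,-1.8],"claw":0.085},
    {"offset":[0,0,0],"dr":[0,0,0],"claw":0.085}
  ]
}}

```text
time: 3.32
position: [436.9, -14.2, 417.5]
tool_rot: [0.002, -3.141, -0.0]
ft_force: [0.6, -0.3, 0.8]
width: 85.4
grasp_force: 0.0
```

Run:
```python
from h import *
o=observe();print(o['time'],o['position'],R.from_rotvec(o['tool_rot']).as_matrix().round(3).tolist(),o['joint_positions'].round(2))
s=cam('wrist');save(s,'w2',k=1.5)
```

```text
3.3167 [436.94476193 -14.19079413 417.5377995 ] [[-1.0, -0.002, -0.0], [-0.002, 1.0, 0.0], [0.0, 0.0, -1.0]] [-0.14  0.01  1.66 -0.    1.48 -1.71]
```

View pics/w2.png

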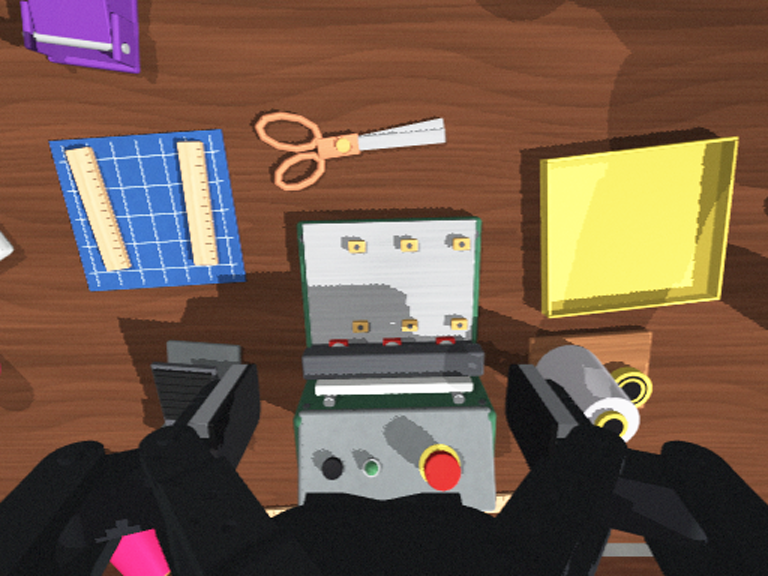

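This wrist view shows everything: bed with brass stops at (357..461,245) and (361..459,326), cap (442,470), blanks (97,207) and (198,203), tray (640,227), pedal partly hidden at (190,390). Now I'll measure.

```bash
cat >> h.py <<'E'
def comp(s,m,lo=30):
    C=cloud(s);n,l,st,c=cv2.connectedComponentsWithStats(m.astype(np.uint8));out=[]
    for i in range(1,n):
        if st[i,4]<lo: continue
        P=C[l==i];P=P[P[:,2]>-50];r=cv2.minAreaRect(P[:,:2].astype(np.float32))
        print(st[i,4],'px',c[i].round(1),'med',np.median(P,0).round(1),'rect',np.round(r[0],1),np.round(r[1],1),round(r[2],1));out.append((c[i],P))
    return out
def box(u0,v0,u1,v1):
    m=np.zeros((384,512),bool);m[v0:v1,u0:u1]=1;return m
E
python3 - <<'E'
from h import *
s=load('wrist');C=cloud(s);f=s['frame'].astype(int);r,g,b=f[...,0],f[...,1],f[...,2];Z=C[...,2]
print('brass');bs=comp(s,box(200,145,325,225)&(r>b+50)&(g>b+25)&(Z>27),10)
if len(bs)==6:
    w=np.array([pt(s,*c,34)[:2] for c,_ in bs]);
    w=np.array(sorted(w.tolist()));A=sorted(w[:3].tolist(),key=lambda p:-p[1])+sorted(w[3:].tolist(),key=lambda p:-p[1])
    A=np.array(A);M=np.array([(x,y+24) for x in(-55,50) for y in(64,0,-64)],float)
    T,_=cv2.estimateAffinePartial2D(M,A);print(A.round(1).tolist(),'\nsim',np.hypot(*T[:,0]),'yaw',np.degrees(np.arctan2(T[1,0],T[0,0])),'org',T[:,2],'res',(A-(M@T[:,:2].T+T[:,2])).round(1).tolist())
print('blank');comp(s,box(35,85,160,190)&(r>b+30)&(Z>8)&(Z<25),100)
print('mat');comp(s,box(20,80,170,200)&(Z<7)&(b>r+40),500)
print('tray top');comp(s,box(350,80,500,220)&(r>150)&(g>130)&(b<110),100)
print('cap');o=comp(s,box(270,295,320,335)&(r>150)&(g<80),50)
print(np.percentile(o[0][1][:,2],[5,50,95]))
print('pedal');comp(s,box(95,220,165,300)&(Z>25)&(Z<110),100)
for u,v in((301,222),(479,218),(301,340),(480,345),(230,360),(300,450)):print(u,v,pt(s,u/1.5,v/1.5).round(1))
t=load('top');
Z=cloud(t)[...,2];print('top pedal');o=comp(t,box(312,112,352,166)&(Z>20)&(Z<120),50)
P=o[0][1]
for x in range(600,760,10):
    q=P[abs(P[:,0]-x)<5]
    if len(q):print(x,np.percentile(q[:,1],[2,98]).round(0),np.median(q[:,2]).round(1))
E
```

```text
brass
78 px [271.9 163.1] med [456.2  15.8  32.7] rect [412.5   6.7] [106.  20.] 12.9
77 px [306.9 162.5] med [454.5  78.7  32.5] rect [416.4  33.3] [142.2  21.2] 50.6
76 px [237.1 163.9] med [458.1 -47.3  32.5] rect [413.8 -37. ] [ 20.1 108.9] 77.0
71 px [272.4 216.4] med [560.   18.9  32.4] rect [465.6   7.6] [209.1  18.9] 7.3
74 px [305.5 215.4] med [557.4  82.2  32.7] rect [463.6  41.3] [229.4  21.2] 23.9
66 px [239.3 217.3] med [562.  -45.1  32.5] rect [563.6 -44.1] [14.3 17.6] 0.0
[[454.9, 80.1], [456.2, 16.4], [457.8, -46.9], [557.8, 83.1], [560.0, 19.5], [561.9, -44.3]] 
sim 0.9904425465438933 yaw 1.5723073623062647 org [511.22415509  -5.68960382] res [[0.5, 0.2], [0.1, -0.1], [-0.1, -0.1], [-0.6, 0.3], [-0.1, 0.1], [0.1, -0.4]]
blank
1258 px [130.8 134.7] med [ 406.7 -243.7   11.5] rect [ 411.7 -244.4] [149.4  28.1] 1.0
1266 px [ 64.1 138.6] med [ 414.3 -368.    11.4] rect [ 419.3 -368.2] [149.2  29.1] 8.6
mat
8151 px [101.5 140.2] med [ 418.8 -305.7    1.5] rect [ 423.6 -307.4] [189.9 210.6] 3.9
tray top
2254 px [453.4 159.8] med [467.6 388.6   3. ] rect [453.9 213.8] [217.
[... 286 characters left out ...]
.1 -269.7] [ 80.1 120.8] 80.2
301 222 [ 431.4 -115.1   16.7]
479 218 [426.1 104.9  15.2]
301 340 [ 5.964e+02 -1.269e+02 -2.000e-01]
480 345 [ 6.035e+02  1.218e+02 -5.000e-01]
230 360 [ 623.  -225.2    8.1]
300 450 [646.8 -99.5 169.3]
top pedal
1005 px [333.  136.8] med [ 679.5 -264.6   57.7] rect [ 680.2 -264.7] [105.6 157.5] 84.3
600 [-298. -236.] 71.0
610 [-299. -223.] 72.7
620 [-300. -223.] 71.8
630 [-302. -224.] 70.2
640 [-300. -225.] 66.3
650 [-300. -226.] 65.9
660 [-300. -227.] 63.6
670 [-303. -227.] 60.4
680 [-303. -229.] 57.3
690 [-304. -229.] 55.9
700 [-304. -230.] 49.6
710 [-316. -230.] 45.7
720 [-317. -220.] 43.3
730 [-317. -220.] 42.4
740 [-321. -220.] 38.5
750 [-320. -219.] 39.8
```

{"fn": "send_rows", "kwargs": {
  "increments": [
    {"offset":[-0.0268,0.0082,0.0236],"dr":[0,0,0],"claw":0.06},
    {"offset":[-0.0268,0.0082,0.0236],"dr":[0,0,0],"claw":0.06},
    {"offset":[-0.0268,0.0082,0.0236],"dr":[0,0,0],"claw":0.06},
    {"offset":[-0.0268,0.0082,0.0236],"dr":[0,0,0],"claw":0.06},
    {"offset":[-0.0268,0.0082,0.0236],"dr":[0,0,0],"claw":0.06},
    {"offset":[-0.0268,0.0082,0.0236],"dr":[0,0,0],"claw":0.06},
    {"offset":[-0.0268,0.0082,0.0236],"dr":[0,0,0],"claw":0.06},
    {"offset":[0,0,0],"dr":[0,0,-1.6],"claw":0.06},
    {"offset":[0,0,0],"dr":[0,-6,0],"claw":0.06},
    {"offset":[0,0,0],"dr":[0,-6,0],"claw":0.06},
    {"offset":[0,0,0],"dr":[0,-6,0],"claw":0.06},
    {"offset":[0,0,0],"dr":[0,-6,0],"claw":0.06},
    {"offset":[0,0,0],"dr":[0,0,0],"claw":0.06}
  ]
}}

```text
time: 4.45
position: [622.6, 43.3, 251.4]
tool_rot: [-0.036, 2.72, 0.009]
ft_force: [-0.6, -0.2, -0.5]
width: 60.2
grasp_force: 0.0
```

```bash
cat >> h.py <<'E'
def go(p,yaw=None,o=None):
    """tool-frame shift in mm to world p, current yaw/tilt"""
    o=o or observe();M=R.from_rotvec(o['tool_rot']).as_matrix()
    print('t',o['time'],'pos',o['position'].round(1),'tool x',M[:,0].round(3),'z',M[:,2].round(3),'f',o['ft_force'].round(1),'w',o['width'].round(1),'gf',o['grasp_force'].round(1))
    d=M.T@(np.array(p,float)-o['position']);print('shift mm',d.round(1));return d
E
python3 - <<'E'
from h import *
go((649,43.9,197.7))
s=cam('wrist');f=s['frame'].astype(int);r,g,b=f[...,0],f[...,1],f[...,2]
comp(s,(r>150)&(g<80)&(b<100),50);save(s,'w3')
E
```

```text
Traceback (most recent call last):
  File "h.py", line 36, in go
    print('t',o['time'],'pos',o['position'].round(1),'tool x',M[:,0].round(3),'z',M[:,2].round(3),'f',o['ft_force'].round(1),'w',o['width'].round(1),'gf',o['grasp_force'].round(1))
                                                                                                                                 ^^^^^^^^^^^^^^^^
AttributeError: 'float' object has no attribute 'round'
```

```bash
sed -i "s/o\['width'\].round(1)/round(float(o['width']),1)/;s/o\['grasp_force'\].round(1)/round(float(o['grasp_force']),1)/" h.py
python3 - <<'E'
from h import *
go((649,43.9,197.7))
s=cam('wrist');f=s['frame'].astype(int);r,g,b=f[...,0],f[...,1],f[...,2]
comp(s,(r>150)&(g<80)&(b<100),50);save(s,'w3')
E
```

```text
t 4.45 pos [622.6  43.3 251.4] tool x [-0.912 -0.024 -0.409] z [ 0.409  0.012 -0.913] f [-0.6 -0.2 -0.5] w 60.2 gf 0.0
shift mm [-2.1 -0.1 59.8]
71 px [123.2  42.8] med [564.5 -67.6  76.8] rect [564.5 -67.6] [ 1.6 21. ] 1.7
83 px [200.6  42.4] med [562.6  -4.3  76.7] rect [567.2  -7.9] [10.3 29.9] 1.7
72 px [279.   41.7] med [560.4  62.3  76. ] rect [560.7  60.6] [ 1.3 20.2] 1.4
1725 px [255.8 222.3] med [646.3  44.  199.4] rect [584.7  34.6] [158.5  34.1] 8.7
336 px [ 20.2 243.2] med [ 875.7 -335.6   37.3] rect [ 686.8 -171.6] [ 84.9 552.4] 49.7
```

View pics/w3.png

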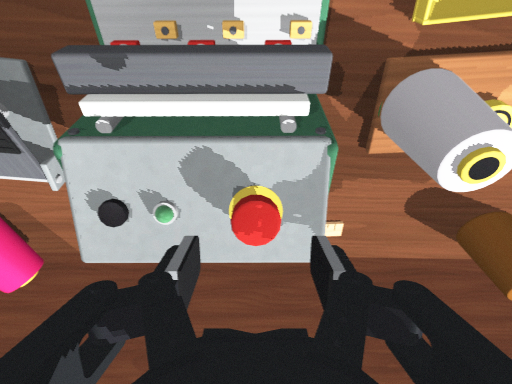

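The crop shows the red cap at (256,222), midway between the finger pads, with the green and black buttons well clear. Closing on it.

{"fn": "send_rows", "kwargs": {
  "increments": [
    {"offset":[-0.0015,0,0.02],"dr":[0,0,0],"claw":0.06},
    {"offset":[0,0,0.02],"dr":[0,0,0],"claw":0.06},
    {"offset":[0,0,0.01],"dr":[0,0,0],"claw":0.06},
    {"offset":[0,0,0.007],"dr":[0,0,0],"claw":0.06},
    {"offset":[0,0,0.003],"dr":[0,0,0],"claw":0.06},
    {"offset":[0,0,0],"dr":[0,0,0],"claw":0.02},
    {"offset":[0,0,0],"dr":[0,0,0],"claw":0.02},
    {"offset":[0,0,0],"dr":[0,0,0],"claw":0.02},
    {"offset":[0,0,0],"dr":[0,0,0],"claw":0.02},
    {"offset":[0,0,0],"dr":[0,0,0],"claw":0.02},
    {"offset":[0,0,0],"dr":[0,0,0],"claw":0.02}
  ],
  "squeeze": 70
}}

```text
time: 5.42
position: [650.4, 44.4, 199.4]
tool_rot: [-0.038, 2.722, 0.009]
ft_force: [-3.7, 4.3, 4.1]
width: 33.5
grasp_force: 69.5
```

{"fn": "send_rows", "kwargs": {
  "increments": [
    {"offset":[0,0,-0.003],"dr":[0,0,0],"claw":0.02},
    {"offset":[0,0,-0.003],"dr":[0,0,0],"claw":0.02},
    {"offset":[0,0,-0.003],"dr":[0,0,0],"claw":0.02},
    {"offset":[0,0,-0.003],"dr":[0,0,0],"claw":0.02},
    {"offset":[0,0,-0.003],"dr":[0,0,0],"claw":0.02},
    {"offset":[0,0,0],"dr":[0,0,0],"claw":0.02}
  ]
}}

```text
time: 5.92
position: [644.5, 44.2, 212.3]
tool_rot: [-0.038, 2.721, 0.009]
ft_force: [3.9, 5.9, -4.8]
width: 33.3
grasp_force: 77.7
```

{"fn": "send_rows", "kwargs": {
  "increments": [
    {"offset":[0,0,0],"dr":[0,0,0],"claw":0.06},
    {"offset":[0,0,0],"dr":[0,0,0],"claw":0.06},
    {"offset":[0,0,0],"dr":[0,0,0],"claw":0.06},
    {"offset":[0,0,0],"dr":[0,0,0],"claw":0.06},
    {"offset":[0,0,-0.01],"dr":[0,0,0],"claw":0.06},
    {"offset":[0,0,-0.03],"dr":[0,0,0],"claw":0.06},
    {"offset":[0,0,-0.03],"dr":[0,0,0],"claw":0.06},
    {"offset":[0,0,0],"dr":[0,6,0],"claw":0.06},
    {"offset":[0,0,0],"dr":[0,6,0],"claw":0.06},
    {"offset":[0,0,0],"dr":[0,6,0],"claw":0.06},
    {"offset":[0,0,0],"dr":[0,6,0],"claw":0.06},
    {"offset":[0,0,0],"dr":[0,0,0],"claw":0.06}
  ]
}}

```text
time: 6.92
position: [616.8, 42.8, 276.6]
tool_rot: [0.043, -3.137, 0.0]
ft_force: [1.3, -0.1, -0.3]
width: 60.2
grasp_force: 0.0
```

Run:
```python
from h import *
go((415,-300,250))
for n,bx in(('wrist',box(0,0,512,384)),('top',box(230,120,255,150))):
    s=cam(n);f=s['frame'].astype(int);r,g,b=f[...,0],f[...,1],f[...,2]
    comp(s,bx&(r>150)&(g<80)&(b<100),60)
```

```text
t 6.9167 pos [616.8  42.8 276.6] tool x [-1.    -0.028  0.004] z [-0.004 -0.    -1.   ] f [ 1.3 -0.1 -0.3] w 60.2 gf 0.0
shift mm [ 211.1 -337.    27.5]
1652 px [256.7 250.7] med [642.5  44.2 212.8] rect [612.6  37.9] [134.6  33.5] 12.1
352 px [  5.5 335.6] med [ 882.7 -329.    50.9] rect [ 704.8 -158.5] [ 49.3 509.7] 44.6
```

{"fn": "send_rows", "kwargs": {
  "increments": [
    {"offset":[0.0213,-0.0281,0.0077],"dr":[0,0,0],"claw":0.06},
    {"offset":[0.0213,-0.0281,0.0077],"dr":[0,0,0],"claw":0.06},
    {"offset":[0.0213,-0.0281,0.0077],"dr":[0,0,0],"claw":0.06},
    {"offset":[0.0213,-0.0281,0.0077],"dr":[0,0,0],"claw":0.06},
    {"offset":[0.0213,-0.0281,0.0077],"dr":[0,0,0],"claw":0.06},
    {"offset":[0.0213,-0.0281,0.0077],"dr":[0,0,0],"claw":0.06},
    {"offset":[0.0213,-0.0281,0.0077],"dr":[0,0,0],"claw":0.06},
    {"offset":[0.0213,-0.0281,0.0077],"dr":[0,0,0],"claw":0.06},
    {"offset":[0.0213,-0.0281,0.0077],"dr":[0,0,0],"claw":0.06},
    {"offset":[0.0213,-0.0281,0.0077],"dr":[0,0,0],"claw":0.06},
    {"offset":[0,0,0],"dr":[0,0,0],"claw":0.06}
  ]
}}

```text
time: 7.93
position: [407.2, -246.6, 198.1]
tool_rot: [-0.038, 3.141, -0.003]
ft_force: [0.6, 0.2, -0.8]
width: 60.2
grasp_force: 0.0
```

```bash
cat >> h.py <<'E'
def blanks(n='wrist',zl=7,zh=20,bx=None):
    s=cam(n);f=s['frame'].astype(int);r,g,b=f[...,0],f[...,1],f[...,2];C=cloud(s);Z=C[...,2]
    m=(r>b+30)&(g>b+12)&(r>130)&(Z>zl)&(Z<zh)&(C[...,0]<620)
    if bx is not None:m&=bx
    return comp(s,m,300 if n=='wrist' else 80)
E
python3 - <<'E'
from h import *
go((412,-244,22));blanks()
E
```

```text
t 7.9333 pos [ 407.2 -246.6  198.1] tool x [-1.    -0.024 -0.001] z [ 0.001 -0.002 -1.   ] f [ 0.6  0.2 -0.8] w 60.2 gf 0.0
shift mm [ -4.8   2.8 176.1]
2299 px [393.  122.1] med [341.5 -96.4   8.1] rect [ 338.5 -101.9] [ 90.  114.4] 16.7
3067 px [257.6 175.7] med [ 404.  -244.4   11.6] rect [ 411.6 -244.1] [149.6  26.8] 0.9
3166 px [148.  179.5] med [ 411.8 -368.3   11.5] rect [ 419.1 -368.3] [149.2  28. ] 8.8
```

{"fn": "send_rows", "kwargs": {
  "increments": [
    {"offset":[0.0032,0.0025,0.03],"dr":[0,0,0.5],"claw":0.048},
    {"offset":[0,0,0.04],"dr":[0,0,0],"claw":0.048},
    {"offset":[0,0,0.04],"dr":[0,0,0],"claw":0.048},
    {"offset":[0,0,0.03],"dr":[0,0,0],"claw":0.048},
    {"offset":[0,0,0.02],"dr":[0,0,0],"claw":0.048},
    {"offset":[0,0,0.01],"dr":[0,0,0],"claw":0.048},
    {"offset":[0,0,0.005],"dr":[0,0,0],"claw":0.048},
    {"offset":[0,0,0],"dr":[0,0,0],"claw":0.048}
  ]
}}

```text
time: 8.65
position: [407.8, -241.1, 24.1]
tool_rot: [-0.031, 3.141, -0.001]
ft_force: [0.0, -0.7, 0.6]
width: 47.9
grasp_force: 0.0
```

Run:
```python
from h import *
go((404,-244.2,22))
s=cam('wrist');save(s,'w4')
```

```text
t 8.65 pos [ 407.8 -241.1   24.1] tool x [-1.    -0.02  -0.001] z [ 0.001 -0.    -1.   ] f [ 0.  -0.7  0.6] w 47.9 gf 0.0
shift mm [ 3.9 -3.1  2.1]
```

View pics/w4.png

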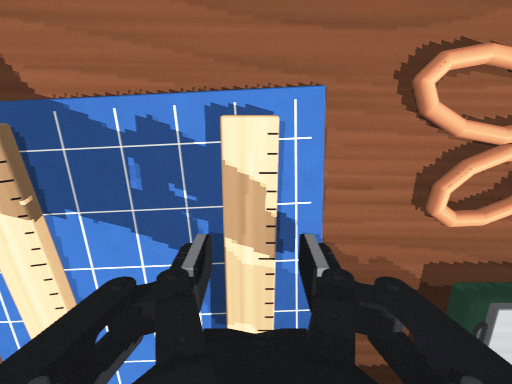

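The blank is between the fingers at (250,220), and the tool sits about 3 mm to its +y side. I'll correct that and grip.

{"fn": "send_rows", "kwargs": {
  "increments": [
    {"offset":[0.0035,-0.003,0.002],"dr":[0,0,0],"claw":0.048},
    {"offset":[0,0,0],"dr":[0,0,0],"claw":0.01},
    {"offset":[0,0,0],"dr":[0,0,0],"claw":0.01},
    {"offset":[0,0,0],"dr":[0,0,0],"claw":0.01},
    {"offset":[0,0,0],"dr":[0,0,0],"claw":0.01},
    {"offset":[0,0,0],"dr":[0,0,0],"claw":0.01},
    {"offset":[0,0,0],"dr":[0,0,0],"claw":0.01}
  ],
  "squeeze": 60
}}

```text
time: 9.28
position: [404.3, -245.0, 23.1]
tool_rot: [-0.03, 3.141, -0.002]
ft_force: [-3.7, 0.1, 10.6]
width: 26.0
grasp_force: 58.7
```

{"fn": "send_rows", "kwargs": {
  "increments": [
    {"offset":[0,0,-0.01],"dr":[0,0,0],"claw":0.01},
    {"offset":[0,0,-0.025],"dr":[0,0,0],"claw":0.01},
    {"offset":[0,0,-0.04],"dr":[0,0,0],"claw":0.01},
    {"offset":[0,0,-0.025],"dr":[0,0,0],"claw":0.01},
    {"offset":[0,0,0],"dr":[0,0,0],"claw":0.01}
  ]
}}

```text
time: 9.7
position: [406.0, -246.0, 127.3]
tool_rot: [-0.03, 3.135, -0.008]
ft_force: [0.1, -0.5, 0.2]
width: 25.9
grasp_force: 59.8
```

```bash
cat >> h.py <<'E'
O=np.array([511.3,-5.9]);YAW=np.radians(1.57)
def press(x,y):return O+np.array([[np.cos(YAW),-np.sin(YAW)],[np.sin(YAW),np.cos(YAW)]])@[x,y]
E
python3 - <<'E'
from h import *
p=press(-50-8,64-4);print(p);go((*p,90));blanks(zl=7,zh=150)
E
```

```text
[451.67787891  52.48837793]
t 9.7 pos [ 406.  -246.   127.3] tool x [-1.    -0.019 -0.007] z [ 0.007 -0.005 -1.   ] f [ 0.1 -0.5  0.2] w 25.9 gf 59.8
shift mm [-51.1 297.7  36.1]
3845 px [432.8 124.8] med [341.3 -96.2   8.1] rect [ 337.8 -102. ] [ 90.7 113.2] 17.5
4801 px [118.3 197.1] med [ 409.8 -368.8   11.5] rect [ 418.3 -368.4] [148.6  28.2] 8.6
10604 px [254.5 222.5] med [ 386.7 -247.   115.7] rect [ 398.5 -246.8] [120.6  28.1] 1.1
```

{"fn": "send_rows", "kwargs": {
  "increments": [
    {"offset":[-0.0057,0.0331,0],"dr":[0,0,-0.5],"claw":0.01},
    {"offset":[-0.0057,0.0331,0],"dr":[0,0,0],"claw":0.01},
    {"offset":[-0.0057,0.0331,0],"dr":[0,0,0],"claw":0.01},
    {"offset":[-0.0057,0.0331,0],"dr":[0,0,0],"claw":0.01},
    {"offset":[-0.0057,0.0331,0],"dr":[0,0,0],"claw":0.01},
    {"offset":[-0.0057,0.0331,0],"dr":[0,0,0],"claw":0.01},
    {"offset":[-0.0057,0.0331,0],"dr":[0,0,0],"claw":0.01},
    {"offset":[-0.0057,0.0331,0],"dr":[0,0,0],"claw":0.01},
    {"offset":[-0.0057,0.0331,0],"dr":[0,0,0],"claw":0.01},
    {"offset":[0,0,0],"dr":[0,0,0],"claw":0.01},
    {"offset":[0,0,0],"dr":[0,0,0],"claw":0.01}
  ]
}}

```text
time: 10.67
position: [446.9, 55.8, 121.5]
tool_rot: [0.049, -3.14, -0.0]
ft_force: [-0.6, 0.0, -1.3]
width: 26.1
grasp_force: 59.7
```

Run:
```python
from h import *
go((*press(-58,60),47));s=cam('wrist');save(s,'w5',k=1.3)
blanks(zl=7,zh=150)
f=s['frame'].astype(int);r,g,b=f[...,0],f[...,1],f[...,2];Z=cloud(s)[...,2]
print('br');comp(s,(r>b+50)&(g>b+25)&(Z>28)&(Z<40),20)
```

```text
t 10.6667 pos [446.9  55.8 121.5] tool x [-1.    -0.031  0.001] z [-0.001 -0.    -1.   ] f [-0.6  0.  -1.3] w 26.1 gf 59.7
shift mm [-4.8 -3.5 74.5]
3603 px [69.5 65.1] med [342.4 -90.8   8.2] rect [356.1 -97.8] [100.4  87.4] 76.9
1686 px [431.4 158.1] med [396.4 189.4  22.1] rect [449.3 221.3] [196.4  66.5] 6.8
10785 px [255.7 222.2] med [427.7  54.2 110. ] rect [472.1  67.4] [187.5  52.2] 1.9
380 px [209.5 215.4] med [455.7  18.4  32.5] rect [458.3  16.4] [17.9 22.1] 2.7
337 px [129.5 215.4] med [457.6 -46.7  32.6] rect [460.4 -49. ] [18.1 24.2] 1.6
303 px [467.  307.5] med [544.9 257.1  22.6] rect [545.1 256.4] [ 5.3 83.2] 6.9
1062 px [492.5 342.7] med [594.6 307.4  10.8] rect [590.6 305.4] [73.8 35. ] 56.8
br
387 px [129.3 214.4] med [456.8 -45.2  32.4] rect [457.9 -46.4] [14.  20.2] 2.6
385 px [207.9 214.5] med [454.6  17.9  32.5] rect [456.1  17.2] [14.1 20. ] 1.3
240 px [290.8 214.6] med [452.4  85.2  32.4] rect [454.   84.3] [13.7 13.9] 2.9
68 px [221.8 321.1] med [559.4  28.8  32.3] rect [560.2  28.5] [13.4  3.5] 2.4
112 px [284.9 319.6] med [554.4  87.1  32.3] rect [558.2  85.6] [13.3  9.5] 1.7
51 px [135.5 322.7] med [562.4 -50.4  32.7] rect [562.6 -50.1] [ 5.4 13.4] 49.3
```

View pics/w5.png

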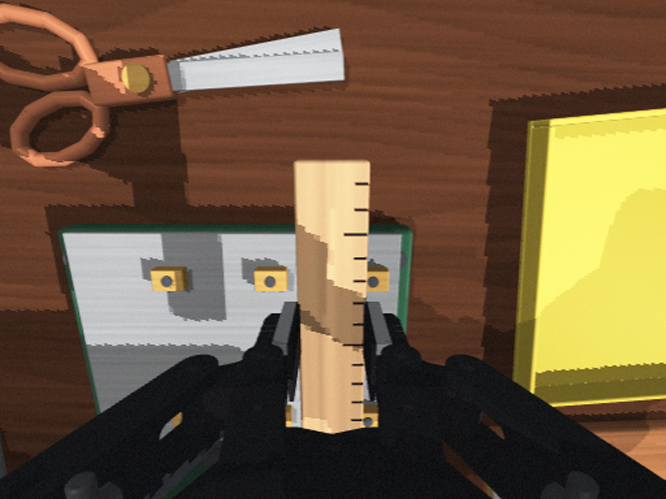

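The held blank is level and aligned at (430,300), and its yaw matches the press. The fingers would hit the front stop if lowered here, so I'll slide in above the stops at TCP z of about 60 and lower between them.

{"fn": "send_rows", "kwargs": {
  "increments": [
    {"offset":[-0.0048,-0.003,0.03],"dr":[0,0,0],"claw":0.01},
    {"offset":[0,0,0.02],"dr":[0,0,0],"claw":0.01},
    {"offset":[0,0,0.012],"dr":[0,0,0],"claw":0.01},
    {"offset":[0,0,0],"dr":[0,0,0],"claw":0.01},
    {"offset":[-0.02,0,0],"dr":[0,0,0],"claw":0.01},
    {"offset":[-0.018,0,0],"dr":[0,0,0],"claw":0.01},
    {"offset":[0,0,0],"dr":[0,0,0],"claw":0.01}
  ]
}}

```text
time: 11.35
position: [493.4, 51.8, 61.1]
tool_rot: [-0.041, 3.137, -0.0]
ft_force: [-0.6, -0.0, -0.1]
width: 25.5
grasp_force: 59.8
```

Run:
```python
from h import *
go((*(press(-20,60)+[0,.8]),46.5))
s=cam('wrist')
f=s['frame'].astype(int);r,g,b=f[...,0],f[...,1],f[...,2];Z=cloud(s)[...,2]
print('br');comp(s,(r>b+50)&(g>b+25)&(Z>28)&(Z<40),20)
blanks(zl=36,zh=70)
```

```text
t 11.35 pos [493.4  51.8  61.1] tool x [-1.    -0.026 -0.004] z [ 0.004 -0.    -1.   ] f [-0.6 -0.  -0.1] w 25.5 gf 59.8
shift mm [ 3.7  2.6 14.6]
br
833 px [ 83.3 175.7] med [457.1 -43.9  32.3] rect [457.9 -46.3] [13.8 20.8] 2.0
752 px [196.4 175.2] med [455.   18.3  32.5] rect [456.   17.4] [13.7 19.9] 1.4
789 px [309.8 175.1] med [453.2  80.1  32.4] rect [454.3  81.2] [14.1 20.5] 1.1
31 px [288.1 323. ] med [554.1  74.9  31.5] rect [554.5  75. ] [1.6 5.3] 88.9
31 px [125.2 332.3] med [565.1 -33.8  31.6] rect [565.3 -34. ] [1.7 5.3] 85.7
10685 px [254.3 222. ] med [471.7  50.7  49.1] rect [483.9  51.1] [120.6  28. ] 1.8
```

{"fn": "send_rows", "kwargs": {
  "increments": [
    {"offset":[0,0.002,0.008],"dr":[0,0,0],"claw":0.01},
    {"offset":[0,0,0.004],"dr":[0,0,0],"claw":0.01},
    {"offset":[0,0,0.002],"dr":[0,0,0],"claw":0.01},
    {"offset":[0,0,0],"dr":[0,0,0],"claw":0.01}
  ]
}}

```text
time: 11.78
position: [489.4, 54.8, 45.4]
tool_rot: [0.044, -3.14, 0.0]
ft_force: [0.2, 0.3, -0.0]
width: 25.9
grasp_force: 59.8
```

{"fn": "send_rows", "kwargs": {
  "increments": [
    {"offset":[-0.004,0,0],"dr":[0,0,0],"claw":0.01},
    {"offset":[-0.003,0,0],"dr":[0,0,0],"claw":0.01},
    {"offset":[0,0,0],"dr":[0,0,0],"claw":0.01}
  ]
}}

```text
time: 12.03
position: [498.0, 55.0, 46.1]
tool_rot: [-0.044, 3.14, 0.0]
ft_force: [0.3, 1.4, -1.3]
width: 25.8
grasp_force: 59.7
```

{"fn": "send_rows", "kwargs": {
  "increments": [
    {"offset":[-0.002,0,0],"dr":[0,0,0],"claw":0.01},
    {"offset":[-0.002,0,0],"dr":[0,0,0],"claw":0.01},
    {"offset":[-0.001,0,0],"dr":[0,0,0],"claw":0.01},
    {"offset":[0,0,0],"dr":[0,0,0],"claw":0.01}
  ]
}}

```text
time: 12.37
position: [502.4, 55.2, 46.0]
tool_rot: [-0.044, 3.141, 0.0]
ft_force: [0.1, -0.5, -0.1]
width: 26.0
grasp_force: 59.8
```

{"fn": "send_rows", "kwargs": {
  "increments": [
    {"offset":[0,0.001,0],"dr":[0,0,0],"claw":0.01},
    {"offset":[0,0.001,0],"dr":[0,0,0],"claw":0.01},
    {"offset":[0,0.001,0],"dr":[0,0,0],"claw":0.01},
    {"offset":[0,0,0],"dr":[0,0,0],"claw":0.01}
  ]
}}

```text
time: 12.7
position: [502.0, 58.4, 45.9]
tool_rot: [0.044, -3.141, -0.0]
ft_force: [-0.0, 0.6, -1.8]
width: 25.7
grasp_force: 59.8
```

{"fn": "send_rows", "kwargs": {
  "increments": [
    {"offset":[-0.001,0,0],"dr":[0,0,0],"claw":0.01},
    {"offset":[-0.001,0,0],"dr":[0,0,0],"claw":0.01},
    {"offset":[-0.001,0,0],"dr":[0,0,0],"claw":0.01},
    {"offset":[0,0,0],"dr":[0,0,0],"claw":0.01}
  ]
}}

```text
time: 13.03
position: [503.4, 58.3, 45.4]
tool_rot: [0.044, -3.137, -0.0]
ft_force: [-8.4, 0.3, 1.8]
width: 26.0
grasp_force: 60.0
```

{"fn": "send_rows", "kwargs": {
  "increments": [
    {"offset":[0,0.001,0],"dr":[0,0,0],"claw":0.01},
    {"offset":[0,0.001,0],"dr":[0,0,0],"claw":0.01},
    {"offset":[0,0,0],"dr":[0,0,0],"claw":0.01}
  ]
}}

```text
time: 13.28
position: [503.4, 59.5, 45.4]
tool_rot: [0.044, -3.137, 0.002]
ft_force: [-6.6, -8.0, 1.2]
width: 26.0
grasp_force: 60.0
```

{"fn": "send_rows", "kwargs": {
  "increments": [
    {"offset":[0,0.001,0],"dr":[0,0,0],"claw":0.01},
    {"offset":[0,0,0],"dr":[0,0,0],"claw":0.038},
    {"offset":[0,0,0],"dr":[0,0,0],"claw":0.038},
    {"offset":[0,0,0],"dr":[0,0,0],"claw":0.038},
    {"offset":[0,0.003,0],"dr":[0,0,0],"claw":0.038},
    {"offset":[0,0.001,0],"dr":[0,0,0],"claw":0.038},
    {"offset":[0,0.001,0],"dr":[0,0,0],"claw":0.038},
    {"offset":[0,0.001,0],"dr":[0,0,0],"claw":0.038},
    {"offset":[0,0,0],"dr":[0,0,0],"claw":0.038}
  ]
}}

```text
time: 14.03
position: [505.1, 65.1, 46.2]
tool_rot: [-0.046, 3.141, -0.005]
ft_force: [0.4, -25.1, 2.8]
width: 38.1
grasp_force: 12.8
```

{"fn": "send_rows", "kwargs": {
  "increments": [
    {"offset":[0,-0.0056,0],"dr":[0,0,0],"claw":0.038},
    {"offset":[0,0,-0.025],"dr":[0,0,0],"claw":0.038},
    {"offset":[0.02,0,0],"dr":[0,0,0],"claw":0.038},
    {"offset":[0.04,0,0],"dr":[0,0,0],"claw":0},
    {"offset":[0.03,0,0],"dr":[0,0,0],"claw":0},
    {"offset":[0.01,0,0],"dr":[0,0,0],"claw":0},
    {"offset":[0,0,0.014],"dr":[0,0,0],"claw":0},
    {"offset":[0,0,0.01],"dr":[0,0,0],"claw":0},
    {"offset":[0,0,0],"dr":[0,0,0],"claw":0},
    {"offset":[-0.004,0,0],"dr":[0,0,0],"claw":0},
    {"offset":[0,0,0],"dr":[0,0,0],"claw":0}
  ]
}}

```text
time: 14.95
position: [410.4, 59.1, 47.4]
tool_rot: [-0.044, 3.14, 0.0]
ft_force: [-0.2, 0.3, -0.1]
width: 0.1
grasp_force: 0.0
```

Run:
```python
from h import *
go((424,57,46))
s=cam('wrist');save(s,'w6');blanks(zl=28,zh=45)
f=s['frame'].astype(int);r,g,b=f[...,0],f[...,1],f[...,2];Z=cloud(s)[...,2]
```

```text
t 14.95 pos [410.4  59.1  47.4] tool x [-1.    -0.028 -0.001] z [ 0.001  0.    -1.   ] f [-0.2  0.3 -0.1] w 0.1 gf 0.0
shift mm [-13.6  -2.5   1.5]
639 px [ 76.3 313.7] med [454.  -46.4  32.4] rect [457.7 -46.4] [20.6 15.2] 89.6
```

View pics/w6.png

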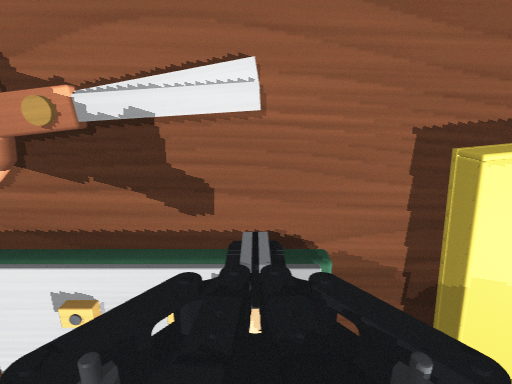

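The closed fingers stand in front of the bed edge, in line with the blank's end at (255,320). Pushing forward.

{"fn": "send_rows", "kwargs": {
  "increments": [
    {"offset":[-0.008,-0.001,0.0005],"dr":[0,0,0],"claw":0},
    {"offset":[-0.002,0,0],"dr":[0,0,0],"claw":0},
    {"offset":[-0.0015,0,0],"dr":[0,0,0],"claw":0},
    {"offset":[-0.001,0,0],"dr":[0,0,0],"claw":0},
    {"offset":[0,0,0],"dr":[0,0,0],"claw":0}
  ]
}}

```text
time: 15.47
position: [421.7, 58.3, 46.4]
tool_rot: [-0.044, 3.141, 0.0]
ft_force: [-0.6, -0.8, -0.2]
width: -0.3
grasp_force: 0.0
```

{"fn": "send_rows", "kwargs": {
  "increments": [
    {"offset":[-0.001,0,0],"dr":[0,0,0],"claw":0},
    {"offset":[-0.001,0,0],"dr":[0,0,0],"claw":0},
    {"offset":[-0.001,0,0],"dr":[0,0,0],"claw":0},
    {"offset":[0,0,0],"dr":[0,0,0],"claw":0}
  ]
}}

```text
time: 15.8
position: [424.7, 58.4, 46.5]
tool_rot: [-0.044, 3.141, 0.0]
ft_force: [-0.2, -0.0, -0.1]
width: -0.1
grasp_force: 0.0
```

{"fn": "send_rows", "kwargs": {
  "increments": [
    {"offset":[-0.001,0,0],"dr":[0,0,0],"claw":0},
    {"offset":[-0.001,0,0],"dr":[0,0,0],"claw":0},
    {"offset":[-0.001,0,0],"dr":[0,0,0],"claw":0},
    {"offset":[0,0,0],"dr":[0,0,0],"claw":0}
  ]
}}

```text
time: 16.13
position: [425.1, 58.5, 46.0]
tool_rot: [0.044, -3.135, 0.0]
ft_force: [-10.1, 0.3, 7.2]
width: -0.0
grasp_force: 5.3
```

{"fn": "send_rows", "kwargs": {
  "increments": [
    {"offset":[-0.001,0,0],"dr":[0,0,0],"claw":0},
    {"offset":[-0.001,0,0],"dr":[0,0,0],"claw":0},
    {"offset":[0,0,0],"dr":[0,0,0],"claw":0}
  ]
}}

```text
time: 16.38
position: [425.3, 58.5, 45.7]
tool_rot: [0.044, -3.131, 0.0]
ft_force: [-17.2, -1.5, 10.9]
width: 0.1
grasp_force: 8.7
```

{"fn": "send_rows", "kwargs": {
  "increments": [
    {"offset":[0.012,0,0],"dr":[0,0,0],"claw":0.048},
    {"offset":[0,0,-0.04],"dr":[0,0,0],"claw":0.048},
    {"offset":[0,0,-0.04],"dr":[0,0,0],"claw":0.048},
    {"offset":[0,0,-0.04],"dr":[0,0,0],"claw":0.048},
    {"offset":[0.001,-0.0385,-0.002],"dr":[0,0,0],"claw":0.048},
    {"offset":[0.001,-0.0385,-0.002],"dr":[0,0,0],"claw":0.048},
    {"offset":[0.001,-0.0385,-0.002],"dr":[0,0,0],"claw":0.048},
    {"offset":[0.001,-0.0385,-0.002],"dr":[0,0,0],"claw":0.048},
    {"offset":[0.001,-0.0385,-0.002],"dr":[0,0,0],"claw":0.048},
    {"offset":[0.001,-0.0385,-0.002],"dr":[0,0,0],"claw":0.048},
    {"offset":[0.001,-0.0385,-0.002],"dr":[0,0,0],"claw":0.048},
    {"offset":[0.001,-0.0385,-0.002],"dr":[0,0,0],"claw":0.048},
    {"offset":[0.001,-0.0385,-0.002],"dr":[0,0,0],"claw":0.048},
    {"offset":[0.001,-0.0385,-0.002],"dr":[0,0,0],"claw":0.048},
    {"offset":[0.001,-0.0385,-0.002],"dr":[0,0,0],"claw":0.048},
    {"offset":[0,0,0],"dr":[0,0,-7.1],"claw":0.048},
    {"offset":[0,0,0],"dr":[0,0,0],"claw":0.048}
  ]
}}

```text
time: 17.8
position: [417.9, -367.0, 188.1]
tool_rot: [0.243, -3.132, -0.0]
ft_force: [1.0, 0.2, 0.6]
width: 47.8
grasp_force: 0.0
```

Run:
```python
from h import *
go((411.2,-369.5,24));blanks()
print('top');blanks('top',27,45,box(215,165,300,218))
```

```text
t 17.8 pos [ 417.9 -367.   188.1] tool x [-0.988 -0.155  0.   ] z [-0.  0. -1.] f [1.  0.2 0.6] w 47.8 gf 0.0
shift mm [  7.   -1.5 164.1]
527 px [484.4 128. ] med [ 327.7 -137.4    7.7] rect [ 325.1 -133.2] [65.6 40.9] 86.5
3243 px [253.5 174.7] med [ 411.5 -369.6   11.6] rect [ 419.3 -368.6] [149.4  27.1] 8.8
535 px [484.6 171.6] med [ 370.5 -119.     7.7] rect [ 371.1 -120.4] [37.4 60.3] 24.0
top
366 px [238.2 190.3] med [504.7  61.5  35.9] rect [504.3  68.3] [135.   47.8] 1.1
```

{"fn": "send_rows", "kwargs": {
  "increments": [
    {"offset":[0.007,-0.001,0.03],"dr":[0,0,0],"claw":0.048},
    {"offset":[0,0,0.04],"dr":[0,0,0],"claw":0.048},
    {"offset":[0,0,0.04],"dr":[0,0,0],"claw":0.048},
    {"offset":[0,0,0.03],"dr":[0,0,0],"claw":0.048},
    {"offset":[0,0,0.015],"dr":[0,0,0],"claw":0.048},
    {"offset":[0,0,0.008],"dr":[0,0,0],"claw":0.048},
    {"offset":[0,0,0],"dr":[0,0,0],"claw":0.048}
  ]
}}

```text
time: 18.48
position: [411.3, -366.1, 24.3]
tool_rot: [0.237, -3.131, -0.003]
ft_force: [0.4, -0.2, 0.7]
width: 47.8
grasp_force: 0.0
```

Run:
```python
from h import *
go((411.2,-369,24));blanks()
```

```text
t 18.4833 pos [ 411.3 -366.1   24.3] tool x [-0.989 -0.15   0.001] z [-0.002  0.002 -1.   ] f [ 0.4 -0.2  0.7] w 47.8 gf 0.0
shift mm [ 0.6 -2.9  0.3]
8325 px [246.7 232. ] med [ 395.2 -372.4   11.5] rect [ 404.9 -371. ] [121.9  27.9] 8.9
```

{"fn": "send_rows", "kwargs": {
  "increments": [
    {"offset":[0.0005,-0.003,0],"dr":[0,0,0],"claw":0.048},
    {"offset":[0,0,0],"dr":[0,0,0],"claw":0.01},
    {"offset":[0,0,0],"dr":[0,0,0],"claw":0.01},
    {"offset":[0,0,0],"dr":[0,0,0],"claw":0.01},
    {"offset":[0,0,0],"dr":[0,0,0],"claw":0.01},
    {"offset":[0,0,0],"dr":[0,0,0],"claw":0.01},
    {"offset":[0,0,0],"dr":[0,0,0],"claw":0.01}
  ],
  "squeeze": 60
}}

```text
time: 19.12
position: [412.1, -371.2, 27.1]
tool_rot: [-0.238, 3.131, -0.003]
ft_force: [-1.7, 1.5, 9.3]
width: 24.6
grasp_force: 58.4
```

{"fn": "send_rows", "kwargs": {
  "increments": [
    {"offset":[0,0,-0.01],"dr":[0,0,0],"claw":0.01},
    {"offset":[0,0,-0.025],"dr":[0,0,0],"claw":0.01},
    {"offset":[0,0,-0.04],"dr":[0,0,0],"claw":0.01},
    {"offset":[0,0,-0.025],"dr":[0,0,0],"claw":0.01},
    {"offset":[0,0,0],"dr":[0,0,7],"claw":0.01},
    {"offset":[0,0,0],"dr":[0,0,0],"claw":0.01}
  ]
}}

```text
time: 19.62
position: [412.1, -371.1, 128.0]
tool_rot: [-0.037, 3.139, -0.005]
ft_force: [-0.1, 0.1, -0.9]
width: 24.9
grasp_force: 59.1
```

Run:
```python
from h import *
go((*(press(-62,-68)+[1,1.5]),118));blanks(zl=60,zh=150)
```

```text
t 19.6167 pos [ 412.1 -371.1  128. ] tool x [-1.    -0.024 -0.003] z [ 0.003 -0.003 -1.   ] f [-0.1  0.1 -0.9] w 24.9 gf 59.1
shift mm [-47.1 296.1   9.3]
9895 px [254.6 221.1] med [ 392.1 -372.1  112.3] rect [ 406.4 -371.9] [124.   27.7] 1.7
```

The grip is about 4 mm shallower than on the first blank. I'll set it down and take it deeper.

{"fn": "send_rows", "kwargs": {
  "increments": [
    {"offset":[0,0,0.04],"dr":[0,0,0],"claw":0.01},
    {"offset":[0,0,0.04],"dr":[0,0,0],"claw":0.01},
    {"offset":[0,0,0.015],"dr":[0,0,0],"claw":0.01},
    {"offset":[0,0,0.005],"dr":[0,0,0],"claw":0.01},
    {"offset":[0,0,0],"dr":[0,0,0],"claw":0.01},
    {"offset":[0,0,0],"dr":[0,0,0],"claw":0.042},
    {"offset":[0,0,0],"dr":[0,0,0],"claw":0.042},
    {"offset":[0,0,0],"dr":[0,0,0],"claw":0.042},
    {"offset":[0,0,0.005],"dr":[0,0,0],"claw":0.042},
    {"offset":[0,0,0],"dr":[0,0,0],"claw":0.042}
  ]
}}

```text
time: 20.5
position: [411.4, -370.4, 19.9]
tool_rot: [0.047, -3.141, -0.001]
ft_force: [-0.7, -0.0, -0.2]
width: 42.2
grasp_force: 0.0
```

Run:
```python
from h import *
go((412.1,-371,22));blanks()
```

```text
t 20.5 pos [ 411.4 -370.4   19.9] tool x [-1.   -0.03  0.  ] z [-0.  0. -1.] f [-0.7 -0.  -0.2] w 42.2 gf 0.0
shift mm [-0.7 -0.7 -2.1]
9594 px [254.3 230.6] med [ 396.7 -372.3   11.5] rect [ 401.9 -370.9] [118.   27.8] 1.7
```

{"fn": "send_rows", "kwargs": {
  "increments": [
    {"offset":[0,-0.001,-0.002],"dr":[0,0,0],"claw":0.042},
    {"offset":[0,0,0],"dr":[0,0,0],"claw":0.01},
    {"offset":[0,0,0],"dr":[0,0,0],"claw":0.01},
    {"offset":[0,0,0],"dr":[0,0,0],"claw":0.01},
    {"offset":[0,0,0],"dr":[0,0,0],"claw":0.01},
    {"offset":[0,0,0],"dr":[0,0,0],"claw":0.01}
  ],
  "squeeze": 60
}}

```text
time: 21.05
position: [411.8, -371.9, 23.1]
tool_rot: [-0.047, 3.141, -0.001]
ft_force: [-1.6, 0.0, 7.2]
width: 25.9
grasp_force: 59.3
```

{"fn": "send_rows", "kwargs": {
  "increments": [
    {"offset":[0,0,-0.01],"dr":[0,0,0],"claw":0.01},
    {"offset":[0,0,-0.025],"dr":[0,0,0],"claw":0.01},
    {"offset":[0,0,-0.04],"dr":[0,0,0],"claw":0.01},
    {"offset":[0,0,-0.025],"dr":[0,0,0],"claw":0.01},
    {"offset":[0,0,0],"dr":[0,0,0],"claw":0.01}
  ]
}}

```text
time: 21.47
position: [413.3, -373.3, 128.2]
tool_rot: [-0.047, 3.136, -0.01]
ft_force: [0.2, -0.3, -0.2]
width: 25.8
grasp_force: 59.2
```

Run:
```python
from h import *
go((*(press(-62,-68)+[1,1.5]),118));blanks(zl=60,zh=150)
```

```text
t 21.4667 pos [ 413.3 -373.3  128.2] tool x [-1.    -0.03  -0.006] z [ 0.006 -0.006 -1.   ] f [ 0.2 -0.3 -0.2] w 25.8 gf 59.2
shift mm [-47.7 298.    8.6]
10335 px [254.7 220.9] med [ 392.1 -374.4  116.5] rect [ 405.4 -374. ] [120.9  27.6] 2.0
```

{"fn": "send_rows", "kwargs": {
  "increments": [
    {"offset":[-0.0053,0.0331,0],"dr":[0,0,0],"claw":0.01},
    {"offset":[-0.0053,0.0331,0],"dr":[0,0,0],"claw":0.01},
    {"offset":[-0.0053,0.0331,0],"dr":[0,0,0],"claw":0.01},
    {"offset":[-0.0053,0.0331,0],"dr":[0,0,0],"claw":0.01},
    {"offset":[-0.0053,0.0331,0],"dr":[0,0,0],"claw":0.01},
    {"offset":[-0.0053,0.0331,0],"dr":[0,0,0],"claw":0.01},
    {"offset":[-0.0053,0.0331,0],"dr":[0,0,0],"claw":0.01},
    {"offset":[-0.0053,0.0331,0],"dr":[0,0,0],"claw":0.01},
    {"offset":[-0.0053,0.0331,0],"dr":[0,0,0],"claw":0.01},
    {"offset":[0,0,0],"dr":[0,0,0],"claw":0.01},
    {"offset":[0,0,0.03],"dr":[0,0,0],"claw":0.01},
    {"offset":[0,0,0.02],"dr":[0,0,0],"claw":0.01},
    {"offset":[0,0,0.014],"dr":[0,0,0],"claw":0.01},
    {"offset":[0,0,0],"dr":[0,0,0],"claw":0.01}
  ]
}}

```text
time: 22.68
position: [448.5, -72.1, 55.7]
tool_rot: [0.047, -3.136, -0.002]
ft_force: [-1.1, 0.2, -0.9]
width: 25.9
grasp_force: 59.3
```

Run:
```python
from h import *
go((495,-72.5,61));blanks(zl=38,zh=90)
s=load('wrist');f=s['frame'].astype(int);r,g,b=f[...,0],f[...,1],f[...,2];Z=cloud(s)[...,2]
print('br');comp(s,(r>b+50)&(g>b+25)&(Z>28)&(Z<36),20)
```

```text
t 22.6833 pos [448.5 -72.1  55.7] tool x [-1.    -0.03   0.005] z [-0.005  0.001 -1.   ] f [-1.1  0.2 -0.9] w 25.9 gf 59.3
shift mm [-46.5  -1.8  -5.5]
10800 px [254.3 221. ] med [428.1 -73.4  44.3] rect [440.2 -73. ] [121.   28.2] 1.8
br
4215 px [469. 282.] med [471.3  55.3  33.4] rect [474.9  61.6] [81.2 38.5] 1.2
764 px [404.6 257. ] med [454.   14.5  32.4] rect [455.8  16.8] [14.4 20.8] 1.0
87 px [312.3 252.9] med [452.8 -38.7  32.4] rect [455.2 -37.9] [11.   3.7] 20.3
```

{"fn": "send_rows", "kwargs": {
  "increments": [
    {"offset":[0,0,-0.005],"dr":[0,0,0],"claw":0.01},
    {"offset":[-0.02,-0.001,0],"dr":[0,0,0],"claw":0.01},
    {"offset":[-0.018,0,0],"dr":[0,0,0],"claw":0.01},
    {"offset":[-0.006,0,0],"dr":[0,0,0],"claw":0.01},
    {"offset":[0,0,0],"dr":[0,0,0],"claw":0.01},
    {"offset":[0,0,0],"dr":[0,0,0],"claw":0.01}
  ]
}}

```text
time: 23.23
position: [493.9, -72.0, 63.9]
tool_rot: [0.047, -3.141, 0.0]
ft_force: [-1.2, -0.8, -0.2]
width: 25.8
grasp_force: 59.3
```

Run:
```python
from h import *
go((495,-72.5,46));blanks(zl=38,zh=90)
s=load('wrist');f=s['frame'].astype(int);r,g,b=f[...,0],f[...,1],f[...,2];Z=cloud(s)[...,2]
print('br');comp(s,(r>b+50)&(g>b+25)&(Z>28)&(Z<36),20)
```

```text
t 23.2333 pos [493.9 -72.   63.9] tool x [-1.   -0.03  0.  ] z [-0. -0. -1.] f [-1.2 -0.8 -0.2] w 25.8 gf 59.3
shift mm [-1.  -0.5 17.9]
10659 px [254.3 221. ] med [473.6 -73.4  52.4] rect [485.8 -72.9] [121.2  28. ] 1.9
br
8684 px [469.8 240.6] med [490.9  55.5  33.4] rect [502.5  59.6] [138.2  45.9] 12.1
749 px [301.7 179.8] med [457.2 -47.4  32.4] rect [458.  -46.7] [14.1 19.8] 2.1
822 px [412.1 179.7] med [455.2  14.7  32.4] rect [456.1  17. ] [13.8 21.4] 2.6
89 px [284.5 323. ] med [556.7 -50.6  31.5] rect [557.8 -50.5] [4.2 6.4] 2.3
98 px [378.9 327.2] med [557.7  12.4  32.4] rect [559.5  14.8] [14.3  4.7] 45.2
```

{"fn": "send_rows", "kwargs": {
  "increments": [
    {"offset":[0,0,0.01],"dr":[0,0,0],"claw":0.01},
    {"offset":[0,0,0.005],"dr":[0,0,0],"claw":0.01},
    {"offset":[0,0,0.0025],"dr":[0,0,0],"claw":0.01},
    {"offset":[0,0,0],"dr":[0,0,0],"claw":0.01},
    {"offset":[-0.004,0,0],"dr":[0,0,0],"claw":0.01},
    {"offset":[-0.003,0,0],"dr":[0,0,0],"claw":0.01},
    {"offset":[0,0,0],"dr":[0,0,0],"claw":0.01}
  ]
}}

```text
time: 23.87
position: [502.1, -71.9, 45.9]
tool_rot: [-0.047, 3.141, -0.0]
ft_force: [0.1, -0.4, -0.7]
width: 25.6
grasp_force: 59.3
```

{"fn": "send_rows", "kwargs": {
  "increments": [
    {"offset":[-0.002,0,0],"dr":[0,0,0],"claw":0.01},
    {"offset":[-0.001,0,0],"dr":[0,0,0],"claw":0.01},
    {"offset":[-0.001,0,0],"dr":[0,0,0],"claw":0.01},
    {"offset":[0,0,0],"dr":[0,0,0],"claw":0.01}
  ]
}}

```text
time: 24.2
position: [505.6, -71.7, 46.0]
tool_rot: [-0.047, 3.141, -0.0]
ft_force: [-0.0, -0.2, -0.2]
width: 25.6
grasp_force: 59.3
```

{"fn": "send_rows", "kwargs": {
  "increments": [
    {"offset":[-0.001,0.001,0.0005],"dr":[0,0,0],"claw":0.01},
    {"offset":[-0.001,0.001,0],"dr":[0,0,0],"claw":0.01},
    {"offset":[-0.001,0,0],"dr":[0,0,0],"claw":0.01},
    {"offset":[0,0,0],"dr":[0,0,0],"claw":0.01}
  ]
}}

```text
time: 24.53
position: [507.6, -69.4, 45.2]
tool_rot: [0.047, -3.139, -0.001]
ft_force: [-4.2, 0.9, 0.9]
width: 25.8
grasp_force: 59.5
```

{"fn": "send_rows", "kwargs": {
  "increments": [
    {"offset":[0,0.001,0],"dr":[0,0,0],"claw":0.01},
    {"offset":[0,0.001,0],"dr":[0,0,0],"claw":0.01},
    {"offset":[0,0,0],"dr":[0,0,0],"claw":0.01}
  ]
}}

```text
time: 24.78
position: [507.6, -68.5, 45.2]
tool_rot: [0.047, -3.14, 0.002]
ft_force: [-5.3, -11.1, -0.2]
width: 25.7
grasp_force: 59.5
```

Both contacts came where expected. Next I release, nudge it sideways, then push the end.

{"fn": "send_rows", "kwargs": {
  "increments": [
    {"offset":[0,0,0],"dr":[0,0,0],"claw":0.038},
    {"offset":[0,0,0],"dr":[0,0,0],"claw":0.038},
    {"offset":[0,0,0],"dr":[0,0,0],"claw":0.038},
    {"offset":[0,0.003,0],"dr":[0,0,0],"claw":0.038},
    {"offset":[0,0.001,0],"dr":[0,0,0],"claw":0.038},
    {"offset":[0,0.001,0],"dr":[0,0,0],"claw":0.038},
    {"offset":[0,0.001,0],"dr":[0,0,0],"claw":0.038},
    {"offset":[0,0,0],"dr":[0,0,0],"claw":0.038}
  ]
}}

```text
time: 25.45
position: [508.4, -63.1, 45.7]
tool_rot: [-0.048, 3.14, -0.004]
ft_force: [-2.4, -16.9, 0.9]
width: 37.7
grasp_force: 8.3
```

{"fn": "send_rows", "kwargs": {
  "increments": [
    {"offset":[0,-0.0056,0],"dr":[0,0,0],"claw":0.038},
    {"offset":[0,0,-0.025],"dr":[0,0,0],"claw":0.038},
    {"offset":[0.02,0,0],"dr":[0,0,0],"claw":0.038},
    {"offset":[0.04,0,0],"dr":[0,0,0],"claw":0},
    {"offset":[0.03,0,0],"dr":[0,0,0],"claw":0},
    {"offset":[0.005,0,0],"dr":[0,0,0],"claw":0},
    {"offset":[0,0,0.014],"dr":[0,0,0],"claw":0},
    {"offset":[0,0,0.01],"dr":[0,0,0],"claw":0},
    {"offset":[0,0,0],"dr":[0,0,0],"claw":0}
  ]
}}

```text
time: 26.2
position: [413.0, -69.8, 45.4]
tool_rot: [0.047, -3.14, -0.001]
ft_force: [-0.0, -0.1, -0.5]
width: 0.3
grasp_force: 0.0
```

{"fn": "send_rows", "kwargs": {
  "increments": [
    {"offset":[-0.008,-0.001,0],"dr":[0,0,0],"claw":0},
    {"offset":[-0.003,0,0],"dr":[0,0,0],"claw":0},
    {"offset":[-0.001,0,0],"dr":[0,0,0],"claw":0},
    {"offset":[-0.001,0,0],"dr":[0,0,0],"claw":0},
    {"offset":[0,0,0],"dr":[0,0,0],"claw":0}
  ]
}}

```text
time: 26.62
position: [426.8, -70.6, 46.7]
tool_rot: [-0.047, 3.141, -0.0]
ft_force: [-0.6, -0.3, -0.0]
width: 0.2
grasp_force: 0.0
```

{"fn": "send_rows", "kwargs": {
  "increments": [
    {"offset":[-0.001,0,0],"dr":[0,0,0],"claw":0},
    {"offset":[-0.001,0,0],"dr":[0,0,0],"claw":0},
    {"offset":[-0.001,0,0],"dr":[0,0,0],"claw":0},
    {"offset":[-0.001,0,0],"dr":[0,0,0],"claw":0},
    {"offset":[0,0,0],"dr":[0,0,0],"claw":0}
  ]
}}

```text
time: 27.03
position: [428.7, -70.3, 46.2]
tool_rot: [0.047, -3.137, -0.001]
ft_force: [-7.9, -1.5, 5.1]
width: 0.2
grasp_force: 4.1
```

{"fn": "send_rows", "kwargs": {
  "increments": [
    {"offset":[-0.001,0,0],"dr":[0,0,0],"claw":0},
    {"offset":[-0.001,0,0],"dr":[0,0,0],"claw":0},
    {"offset":[0,0,0],"dr":[0,0,0],"claw":0},
    {"offset":[0.012,0,0],"dr":[0,0,0],"claw":0},
    {"offset":[0.01,0.01,-0.04],"dr":[0,0,0],"claw":0},
    {"offset":[0.01,0.02,-0.04],"dr":[0,0,0],"claw":0},
    {"offset":[0.01,0.02,-0.04],"dr":[0,0,0],"claw":0},
    {"offset":[0,0.02,-0.04],"dr":[0,0,0],"claw":0},
    {"offset":[0,0,0],"dr":[0,0,0],"claw":0},
    {"offset":[0,0,0],"dr":[0,0,0],"claw":0}
  ]
}}

```text
time: 27.87
position: [391.3, -6.4, 197.5]
tool_rot: [-0.049, 3.137, -0.001]
ft_force: [-0.2, -1.5, -0.9]
width: -0.2
grasp_force: 0.0
```

Run:
```python
from h import *
go((400,0,200))
s=cam('wrist');save(s,'w7',k=1.5);f=s['frame'].astype(int);r,g,b=f[...,0],f[...,1],f[...,2];Z=cloud(s)[...,2]
comp(s,(r>b+30)&(g>b+12)&(r>120)&(Z>29)&(Z<40),60)
```

```text
t 27.8667 pos [391.3  -6.4 197.5] tool x [-1.    -0.031 -0.005] z [ 0.005 -0.001 -1.   ] f [-0.2 -1.5 -0.9] w -0.2 gf 0.0
shift mm [-8.9  6.1 -2.5]
1535 px [200.  246.7] med [465.6 -67.2  33.6] rect [475.  -60.4] [73.4 47.3] 1.4
1534 px [311.8 246.9] med [461.2  58.5  33.6] rect [471.2  67.4] [73.2 47.9] 1.5
138 px [276.1 236.4] med [453.3  19.9  32.6] rect [455.8  18.4] [13.1 17.5] 0.5
```

View pics/w7.png

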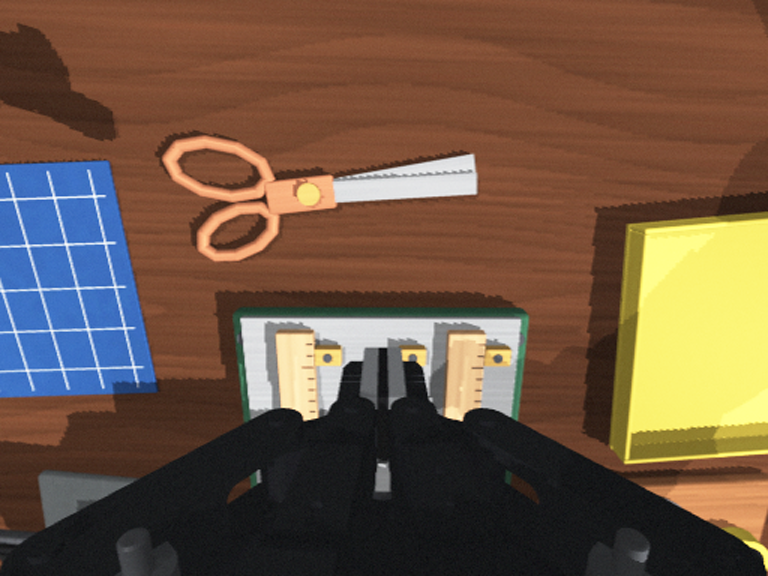

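The picture shows both blanks straight against their front stops at (315,355) and (485,355), with their ends level. Now to the pedal: pad near (638,-263,67).

{"fn": "send_rows", "kwargs": {
  "increments": [
    {"offset":[0,-0.0378,0],"dr":[0,0,0],"claw":0},
    {"offset":[0,-0.0378,0],"dr":[0,0,0],"claw":0},
    {"offset":[0,-0.0378,0],"dr":[0,0,0],"claw":0},
    {"offset":[0,-0.0378,0],"dr":[0,0,0],"claw":0},
    {"offset":[0,-0.0378,0],"dr":[0,0,0],"claw":0},
    {"offset":[0,-0.0378,0],"dr":[0,0,0],"claw":0},
    {"offset":[-0.01,-0.0378,0],"dr":[0,0,0],"claw":0},
    {"offset":[-0.038,0,0.008],"dr":[0,0,0],"claw":0},
    {"offset":[-0.038,0,0.008],"dr":[0,0,0],"claw":0},
    {"offset":[-0.038,0,0.008],"dr":[0,0,0],"claw":0},
    {"offset":[-0.038,0,0.008],"dr":[0,0,0],"claw":0},
    {"offset":[-0.038,0,0.008],"dr":[0,0,0],"claw":0},
    {"offset":[-0.038,0,0.008],"dr":[0,0,0],"claw":0},
    {"offset":[0,0,0],"dr":[0,0,0],"claw":0},
    {"offset":[0,0,0],"dr":[0,0,0],"claw":0}
  ]
}}

```text
time: 29.17
position: [636.0, -264.0, 143.8]
tool_rot: [0.048, -3.137, -0.003]
ft_force: [-0.8, 0.3, -0.2]
width: -0.1
grasp_force: 0.0
```

Run:
```python
from h import *
go((638,-263,90))
s=cam('wrist');save(s,'w8');f=s['frame'].astype(int);C=cloud(s);Z=C[...,2]
P=C[(Z>30)&(Z<90)&(C[...,1]<-180)&(C[...,1]>-340)&(C[...,0]>560)&(C[...,0]<720)]
for x in range(590,680,6):
    q=P[abs(P[:,0]-x)<3]
    if len(q)>5:print(x,len(q),np.percentile(q[:,1],[2,98]).round(0),np.median(q[:,2]).round(1))
t=cam('top');f=t['frame'].astype(int);r,g,b=f[...,0],f[...,1],f[...,2];Z=cloud(t)[...,2]
print('top bed');comp(t,box(215,165,300,218)&(r>b+25)&(Z>28)&(Z<45),40)
```

```text
t 29.1667 pos [ 636.  -264.   143.8] tool x [-1.    -0.03   0.004] z [-0.004  0.002 -1.   ] f [-0.8  0.3 -0.2] w -0.1 gf 0.0
shift mm [-2.3  0.8 53.8]
596 54 [-301. -282.] 65.1
602 747 [-300. -227.] 68.0
608 966 [-300. -225.] 69.6
614 838 [-301. -225.] 70.8
620 726 [-301. -225.] 68.8
626 772 [-301. -226.] 67.7
632 659 [-302. -226.] 66.4
638 698 [-303. -226.] 64.6
644 619 [-304. -227.] 64.2
650 635 [-304. -228.] 61.6
656 493 [-304. -228.] 61.1
662 383 [-305. -228.] 58.4
668 239 [-306. -228.] 57.9
674 207 [-306. -228.] 55.2
top bed
175 px [275.  177.8] med [546.2 -64.9  36.4] rect [539.6 -58.5] [75.1 45.5] 6.6
```

View pics/w8.png

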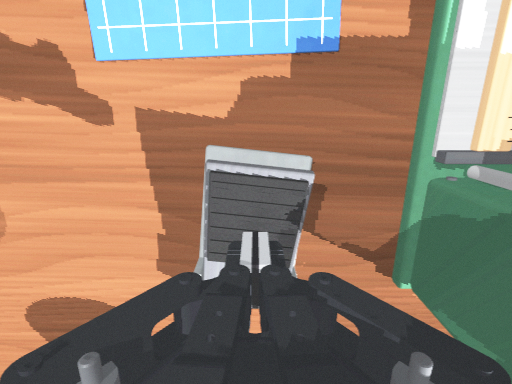

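The fingertips at (255,240) are above the middle of the ribbed grey tread. Pressing down.

{"fn": "send_rows", "kwargs": {
  "increments": [
    {"offset":[0,0,0.03],"dr":[0,0,0],"claw":0},
    {"offset":[0,0,0.025],"dr":[0,0,0],"claw":0},
    {"offset":[0,0,0.006],"dr":[0,0,0],"claw":0},
    {"offset":[0,0,0.006],"dr":[0,0,0],"claw":0},
    {"offset":[0,0,0.006],"dr":[0,0,0],"claw":0},
    {"offset":[0,0,0.006],"dr":[0,0,0],"claw":0},
    {"offset":[0,0,0],"dr":[0,0,0],"claw":0}
  ]
}}

```text
time: 29.85
position: [635.8, -265.1, 70.3]
tool_rot: [-0.046, 3.141, -0.001]
ft_force: [-4.1, 0.2, 10.2]
width: 0.1
grasp_force: 4.9
```

{"fn": "send_rows", "kwargs": {
  "increments": [
    {"offset":[0,0,0.003],"dr":[0,0,0],"claw":0},
    {"offset":[0,0,0.003],"dr":[0,0,0],"claw":0},
    {"offset":[0,0,0],"dr":[0,0,0],"claw":0}
  ]
}}

```text
time: 30.1
position: [635.9, -265.2, 65.1]
tool_rot: [-0.046, 3.14, -0.001]
ft_force: [-6.1, 1.4, 11.7]
width: -0.6
grasp_force: 5.5
```

{"fn": "send_rows", "kwargs": {
  "increments": [
    {"offset":[0,0,0.003],"dr":[0,0,0],"claw":0},
    {"offset":[0,0,0.003],"dr":[0,0,0],"claw":0},
    {"offset":[0,0,0.002],"dr":[0,0,0],"claw":0},
    {"offset":[0,0,0],"dr":[0,0,0],"claw":0}
  ]
}}

```text
time: 30.43
position: [635.4, -265.2, 57.2]
tool_rot: [0.046, -3.141, 0.001]
ft_force: [-8.8, 1.5, 14.3]
width: 0.2
grasp_force: 7.0
```

{"fn": "send_rows", "kwargs": {
  "increments": [
    {"offset":[0,0,0.002],"dr":[0,0,0],"claw":0},
    {"offset":[0,0,0.001],"dr":[0,0,0],"claw":0},
    {"offset":[0,0,0],"dr":[0,0,0],"claw":0},
    {"offset":[0,0,0],"dr":[0,0,0],"claw":0}
  ]
}}

```text
time: 30.77
position: [635.6, -265.3, 56.7]
tool_rot: [-0.046, 3.141, -0.001]
ft_force: [-17.4, 4.1, 31.6]
width: -0.2
grasp_force: 15.8
```

{"fn": "send_rows", "kwargs": {
  "increments": [
    {"offset":[0,0,0],"dr":[0,0,0],"claw":0},
    {"offset":[0,0,0],"dr":[0,0,0],"claw":0},
    {"offset":[0,0,0],"dr":[0,0,0],"claw":0},
    {"offset":[0,0,0],"dr":[0,0,0],"claw":0},
    {"offset":[0,0,-0.01],"dr":[0,0,0],"claw":0},
    {"offset":[0,0,-0.01],"dr":[0,0,0],"claw":0},
    {"offset":[0,0,-0.01],"dr":[0,0,0],"claw":0},
    {"offset":[0,0,-0.02],"dr":[0,0,0],"claw":0},
    {"offset":[0,0,-0.04],"dr":[0,0,0],"claw":0},
    {"offset":[0,0,-0.04],"dr":[0,0,0],"claw":0},
    {"offset":[0.04,0,0],"dr":[0,0,0],"claw":0},
    {"offset":[0.04,0,0],"dr":[0,0,0],"claw":0},
    {"offset":[0.04,0,0],"dr":[0,0,0],"claw":0},
    {"offset":[0.04,0,0],"dr":[0,0,0],"claw":0},
    {"offset":[0,0,0],"dr":[0,0,0],"claw":0}
  ]
}}

```text
time: 32.02
position: [469.8, -268.4, 182.2]
tool_rot: [0.043, -3.138, -0.003]
ft_force: [-0.3, -0.0, 0.2]
width: -0.1
grasp_force: 0.0
```

Run:
```python
from h import *
go((451,-69.5,100))
a=cam('scene')
t=cam('top');f=t['frame'].astype(int);r,g,b=f[...,0],f[...,1],f[...,2];C=cloud(t);Z=C[...,2]
P=C[(Z>25)&(Z<90)&(C[...,1]<-200)&(C[...,1]>-330)&(C[...,0]>590)]
for x in(620,640):print('pedal z',np.median(P[abs(P[:,0]-x)<5][:,2]))
print('top bed');comp(t,box(215,165,300,218)&(r>b+25)&(Z>28)&(Z<45),40)
im=np.hstack([cv2.resize(t['frame'][110:230,205:360],None,fx=3,fy=3),cv2.resize(a['frame'][170:290,140:290],None,fx=2,fy=3)])
cv2.imwrite('pics/c9.png',im[...,::-1])
```

```text
t 32.0167 pos [ 469.8 -268.4  182.2] tool x [-1.    -0.027  0.004] z [-0.004  0.002 -1.   ] f [-0.3 -0.   0.2] w -0.1 gf 0.0
shift mm [ 13.  199.1  82.6]
pedal z 72.76517662967828
pedal z 68.029732865695
top bed
358 px [275.6 188.8] med [504.7 -65.4  36.5] rect [507.8 -59.3] [135.2  47.3] 2.2
368 px [238.2 190.3] med [504.4  61.1  36.2] rect [504.8  68.8] [136.6  50. ] 3.0
```

View pics/c9.png

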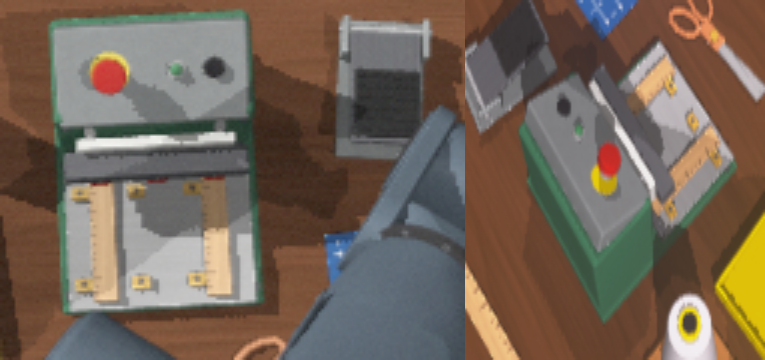

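The pedal is back up, and both blanks lie undisturbed in their lanes with the cap still out. I'll take the right blank out first.

{"fn": "send_rows", "kwargs": {
  "increments": [
    {"offset":[-0.0055,0.0331,0],"dr":[0,0,0],"claw":0.044},
    {"offset":[-0.0055,0.0331,0],"dr":[0,0,0],"claw":0.044},
    {"offset":[-0.0055,0.0331,0],"dr":[0,0,0],"claw":0.044},
    {"offset":[-0.0055,0.0331,0],"dr":[0,0,0],"claw":0.044},
    {"offset":[-0.0055,0.0331,0],"dr":[0,0,0],"claw":0.044},
    {"offset":[-0.0055,0.0331,0],"dr":[0,0,0],"claw":0.044},
    {"offset":[0,0,0],"dr":[0,0,0],"claw":0.044},
    {"offset":[0,0,0.04],"dr":[0,0,0],"claw":0.044},
    {"offset":[0,0,0.04],"dr":[0,0,0],"claw":0.044},
    {"offset":[0,0,0.02],"dr":[0,0,0],"claw":0.044},
    {"offset":[0,0,0],"dr":[0,0,0],"claw":0.044},
    {"offset":[0,0,0],"dr":[0,0,0],"claw":0.044}
  ]
}}

```text
time: 33.12
position: [504.0, -69.7, 82.0]
tool_rot: [0.047, -3.141, -0.0]
ft_force: [1.2, -0.6, 0.3]
width: 43.9
grasp_force: 0.0
```

Run:
```python
from h import *
go((497.6,-68.8,45));blanks(zl=29,zh=45)
```

```text
t 33.1167 pos [504.  -69.7  82. ] tool x [-1.   -0.03  0.  ] z [-0.  0. -1.] f [ 1.2 -0.6  0.3] w 43.9 gf 0.0
shift mm [ 6.3  1.1 37. ]
8926 px [258.5 217.5] med [493.7 -68.7  33.5] rect [514.  -60.2] [150.9  47.9] 0.5
8879 px [453.6 212. ] med [487.4  58.6  33.4] rect [503.3  67.3] [137.2  48.4] 3.1
667 px [396.7 157.7] med [455.6  15.2  32.3] rect [456.3  17. ] [13.9 21. ] 1.4
```

Aligned. Lower, grip, ease off the stops, lift 14 mm and slide out.

{"fn": "send_rows", "kwargs": {
  "increments": [
    {"offset":[0.006,0.0005,0.015],"dr":[0,0,0],"claw":0.044},
    {"offset":[0,0,0.015],"dr":[0,0,0],"claw":0.044},
    {"offset":[0,0,0.0065],"dr":[0,0,0],"claw":0.044},
    {"offset":[0,0,0],"dr":[0,0,0],"claw":0.044},
    {"offset":[0,0,0],"dr":[0,0,0],"claw":0.01},
    {"offset":[0,0,0],"dr":[0,0,0],"claw":0.01},
    {"offset":[0,0,0],"dr":[0,0,0],"claw":0.01},
    {"offset":[0,0,0],"dr":[0,0,0],"claw":0.01},
    {"offset":[0,0,0],"dr":[0,0,0],"claw":0.01},
    {"offset":[0,0,0],"dr":[0,0,0],"claw":0.01}
  ],
  "squeeze": 60
}}

```text
time: 34.0
position: [498.3, -69.5, 46.9]
tool_rot: [-0.047, 3.139, -0.001]
ft_force: [-1.2, -0.5, 6.3]
width: 25.9
grasp_force: 58.7
```

{"fn": "send_rows", "kwargs": {
  "increments": [
    {"offset":[0,-0.002,-0.002],"dr":[0,0,0],"claw":0.01},
    {"offset":[0,0,-0.006],"dr":[0,0,0],"claw":0.01},
    {"offset":[0,0,-0.006],"dr":[0,0,0],"claw":0.01},
    {"offset":[0,0,0],"dr":[0,0,0],"claw":0.01}
  ]
}}

```text
time: 34.33
position: [498.2, -71.4, 60.9]
tool_rot: [-0.046, 3.139, -0.001]
ft_force: [0.5, 0.4, -0.5]
width: 25.6
grasp_force: 59.1
```

{"fn": "send_rows", "kwargs": {
  "increments": [
    {"offset":[0.015,0,0],"dr":[0,0,0],"claw":0.01},
    {"offset":[0.03,0,0],"dr":[0,0,0],"claw":0.01},
    {"offset":[0.04,0,0],"dr":[0,0,0],"claw":0.01},
    {"offset":[0.02,0,-0.03],"dr":[0,0,0],"claw":0.01},
    {"offset":[0,0,-0.04],"dr":[0,0,0],"claw":0.01},
    {"offset":[0,0,-0.03],"dr":[0,0,0],"claw":0.01},
    {"offset":[0,0,0],"dr":[0,0,0],"claw":0.01}
  ]
}}

```text
time: 34.92
position: [394.6, -75.1, 164.3]
tool_rot: [-0.046, 3.133, -0.004]
ft_force: [0.6, -1.1, 0.3]
width: 25.7
grasp_force: 59.3
```

Run:
```python
from h import *
t=load('top')
c=np.array([pt(t,u/3+130,v/3+110,24)[:2] for u,v in((13,228),(207,204),(228,377),(35,402))]);print(c.round(0).tolist(),c.mean(0))
print([np.linalg.norm(c[i]-c[i-1]).round(0) for i in range(4)], np.degrees(np.arctan2(*(c[0]-c[3])[::-1])),np.degrees(np.arctan2(*(c[1]-c[2])[::-1])))
m=c.mean(0);go((m[0],m[1]-50,120));blanks(zl=60,zh=200)
```

```text
[[530.0, 419.0], [552.0, 197.0], [353.0, 175.0], [331.0, 392.0]] [441.57545328 295.56644026]
[np.float64(201.0), np.float64(223.0), np.float64(200.0), np.float64(218.0)] 7.62537916985359 6.318287797196149
t 34.9167 pos [394.6 -75.1 164.3] tool x [-1.    -0.03  -0.008] z [ 0.008 -0.003 -1.   ] f [ 0.6 -1.1  0.3] w 25.7 gf 59.3
shift mm [-56.1 319.2  43.9]
8918 px [253.7 234.7] med [384.5 -77.1 150.9] rect [392.  -75.9] [114.   28.1] 2.0
```

{"fn": "send_rows", "kwargs": {
  "increments": [
    {"offset":[-0.0033,0.038,0],"dr":[0,0,0],"claw":0.01},
    {"offset":[-0.0033,0.038,0],"dr":[0,0,0],"claw":0.01},
    {"offset":[-0.0033,0.038,0],"dr":[0,0,0],"claw":0.01},
    {"offset":[-0.0033,0.038,0],"dr":[0,0,0],"claw":0.01},
    {"offset":[-0.0033,0.038,0],"dr":[0,0,0],"claw":0.01},
    {"offset":[-0.0033,0.038,0],"dr":[0,0,0],"claw":0.01},
    {"offset":[-0.0033,0.038,0],"dr":[0,0,0],"claw":0.01},
    {"offset":[-0.0033,0.038,0],"dr":[0,0,0],"claw":0.01},
    {"offset":[-0.0033,0.038,0],"dr":[0,0,0],"claw":0.01},
    {"offset":[-0.0033,0.038,0],"dr":[0,0,0],"claw":0.01},
    {"offset":[-0.0033,0.038,0],"dr":[0,0,0],"claw":0.01},
    {"offset":[0,0,0],"dr":[0,0,-5],"claw":0.01},
    {"offset":[0,0,0.04],"dr":[0,0,0],"claw":0.01},
    {"offset":[0,0,0.04],"dr":[0,0,0],"claw":0.01},
    {"offset":[0,0,0],"dr":[0,0,0],"claw":0.01}
  ]
}}

```text
time: 36.22
position: [412.5, 342.2, 72.0]
tool_rot: [0.184, -3.126, 0.01]
ft_force: [-0.4, -0.9, -1.7]
width: 25.4
grasp_force: 59.4
```

Run:
```python
from h import *
go((418,343.3,28));blanks(zl=60,zh=200)
s=load('wrist');save(s,'w10')
```

```text
t 36.2167 pos [412.5 342.2  72. ] tool x [-0.993 -0.117  0.011] z [-0.01  -0.007 -1.   ] f [-0.4 -0.9 -1.7] w 25.4 gf 59.4
shift mm [-6.1  0.7 43.9]
```

View pics/w10.png

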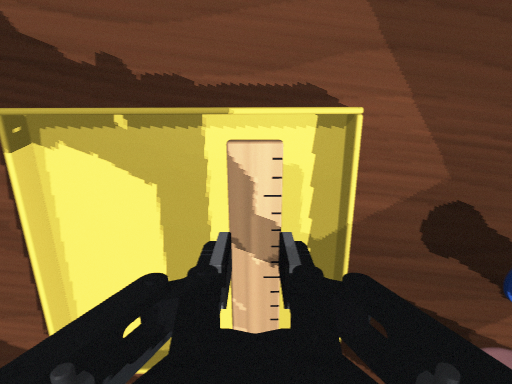

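The blank sits inside the tray outline, parallel to its walls at (255,220). Lowering and releasing.

{"fn": "send_rows", "kwargs": {
  "increments": [
    {"offset":[-0.006,0,0.02],"dr":[0,0,0],"claw":0.01},
    {"offset":[0,0,0.015],"dr":[0,0,0],"claw":0.01},
    {"offset":[0,0,0.007],"dr":[0,0,0],"claw":0.01},
    {"offset":[0,0,0.003],"dr":[0,0,0],"claw":0.01},
    {"offset":[0,0,0],"dr":[0,0,0],"claw":0.01}
  ]
}}

```text
time: 36.68
position: [422.5, 345.4, 35.1]
tool_rot: [-0.183, 3.136, 0.0]
ft_force: [-0.1, -0.4, 0.8]
width: 25.3
grasp_force: 59.4
```

{"fn": "send_rows", "kwargs": {
  "increments": [
    {"offset":[0,0,0.004],"dr":[0,0,0],"claw":0.01},
    {"offset":[0,0,0.003],"dr":[0,0,0],"claw":0.01},
    {"offset":[0,0,0.0015],"dr":[0,0,0],"claw":0.01},
    {"offset":[0,0,0],"dr":[0,0,0],"claw":0.01},
    {"offset":[0,0,0],"dr":[0,0,0],"claw":0.044},
    {"offset":[0,0,0],"dr":[0,0,0],"claw":0.044},
    {"offset":[0,0,0],"dr":[0,0,0],"claw":0.044},
    {"offset":[0,0,-0.01],"dr":[0,0,0],"claw":0.044},
    {"offset":[0,0,-0.04],"dr":[0,0,0],"claw":0.044},
    {"offset":[0,0,-0.04],"dr":[0,0,0],"claw":0.044},
    {"offset":[0,0,-0.04],"dr":[0,0,0],"claw":0.044},
    {"offset":[0,0,0],"dr":[0,0,5],"claw":0.044},
    {"offset":[0,0,0],"dr":[0,0,0],"claw":0.044}
  ]
}}

```text
time: 37.77
position: [423.1, 345.9, 158.7]
tool_rot: [-0.041, 3.137, 0.004]
ft_force: [0.6, -0.1, -0.7]
width: 44.1
grasp_force: 0.0
```

Run:
```python
from h import *
go((493,59.2,160));s=cam('wrist');C=cloud(s);Z=C[...,2];f=s['frame'].astype(int);r,g,b=f[...,0],f[...,1],f[...,2]
comp(s,(Z>9)&(Z<18)&(b>90)&(r>b+15),300)
```

```text
t 37.7667 pos [423.1 345.9 158.7] tool x [-1.    -0.026 -0.004] z [ 0.004  0.003 -1.   ] f [ 0.6 -0.1 -0.7] w 44.1 gf 0.0
shift mm [ -62.4 -288.4   -1.9]
3803 px [254.5 193.3] med [429.  345.8  12.6] rect [437.6 346.6] [149.4  27.7] 7.0
```

{"fn": "send_rows", "kwargs": {
  "increments": [
    {"offset":[-0.007,-0.036,0],"dr":[0,0,0],"claw":0.044},
    {"offset":[-0.007,-0.036,0],"dr":[0,0,0],"claw":0.044},
    {"offset":[-0.007,-0.036,0],"dr":[0,0,0],"claw":0.044},
    {"offset":[-0.007,-0.036,0],"dr":[0,0,0],"claw":0.044},
    {"offset":[-0.007,-0.036,0],"dr":[0,0,0],"claw":0.044},
    {"offset":[-0.007,-0.036,0],"dr":[0,0,0],"claw":0.044},
    {"offset":[-0.007,-0.036,0],"dr":[0,0,0],"claw":0.044},
    {"offset":[-0.007,-0.036,0],"dr":[0,0,0],"claw":0.044},
    {"offset":[0,0,0],"dr":[0,0,0],"claw":0.044},
    {"offset":[0,0,0.04],"dr":[0,0,0],"claw":0.044},
    {"offset":[0,0,0.03],"dr":[0,0,0],"claw":0.044},
    {"offset":[0,0,0],"dr":[0,0,0],"claw":0.044},
    {"offset":[0,0,0],"dr":[0,0,0],"claw":0.044}
  ]
}}

```text
time: 38.9
position: [485.5, 59.2, 84.5]
tool_rot: [0.049, -3.136, 0.0]
ft_force: [0.2, -0.1, 0.2]
width: 44.0
grasp_force: 0.0
```

Run:
```python
from h import *
go((493.4,59.2,45.5));blanks(zl=29,zh=45)
```

```text
t 38.9 pos [485.5  59.2  84.5] tool x [-0.999 -0.031  0.005] z [-0.005 -0.    -1.   ] f [ 0.2 -0.1  0.2] w 44.0 gf 0.0
shift mm [-8.1 -0.2 39. ]
8051 px [257.9 237. ] med [491.4  60.2  33.5] rect [504.5  68.7] [139.   47.8] 1.6
463 px [ 92.5 180.3] med [458.  -46.8  32.6] rect [458.5 -46.9] [13.2 20.2] 2.4
470 px [191.9 180.2] med [455.7  16.8  32.5] rect [456.5  17.2] [13.1 19.5] 2.0
```

{"fn": "send_rows", "kwargs": {
  "increments": [
    {"offset":[-0.006,0.0005,0.015],"dr":[0,0,0],"claw":0.044},
    {"offset":[0,0,0.015],"dr":[0,0,0],"claw":0.044},
    {"offset":[0,0,0.008],"dr":[0,0,0],"claw":0.044},
    {"offset":[0,0,0],"dr":[0,0,0],"claw":0.044},
    {"offset":[0,0,0],"dr":[0,0,0],"claw":0.01},
    {"offset":[0,0,0],"dr":[0,0,0],"claw":0.01},
    {"offset":[0,0,0],"dr":[0,0,0],"claw":0.01},
    {"offset":[0,0,0],"dr":[0,0,0],"claw":0.01},
    {"offset":[0,0,0],"dr":[0,0,0],"claw":0.01},
    {"offset":[0,0,0],"dr":[0,0,0],"claw":0.01}
  ],
  "squeeze": 60
}}

```text
time: 39.78
position: [493.2, 59.2, 49.2]
tool_rot: [-0.047, 3.14, -0.001]
ft_force: [-1.4, -7.3, 4.6]
width: 24.7
grasp_force: 58.6
```

{"fn": "send_rows", "kwargs": {
  "increments": [
    {"offset":[0,-0.002,-0.002],"dr":[0,0,0],"claw":0.01},
    {"offset":[0,0,-0.006],"dr":[0,0,0],"claw":0.01},
    {"offset":[0,0,-0.006],"dr":[0,0,0],"claw":0.01},
    {"offset":[0,0,0],"dr":[0,0,0],"claw":0.01}
  ]
}}

```text
time: 40.12
position: [493.6, 57.8, 63.4]
tool_rot: [-0.047, 3.139, 0.0]
ft_force: [-0.2, -0.3, 1.2]
width: 25.2
grasp_force: 59.0
```

{"fn": "send_rows", "kwargs": {
  "increments": [
    {"offset":[0.015,0,0],"dr":[0,0,0],"claw":0.01},
    {"offset":[0.03,0,0],"dr":[0,0,0],"claw":0.01},
    {"offset":[0.04,0,0],"dr":[0,0,0],"claw":0.01},
    {"offset":[0.02,0,-0.03],"dr":[0,0,0],"claw":0.01},
    {"offset":[0,0,-0.03],"dr":[0,0,0],"claw":0.01},
    {"offset":[0,0,0],"dr":[0,0,0],"claw":0.01}
  ]
}}

```text
time: 40.62
position: [389.0, 54.8, 125.8]
tool_rot: [-0.047, 3.135, 0.0]
ft_force: [2.1, -1.2, 0.7]
width: 25.0
grasp_force: 59.3
```

Run:
```python
from h import *
go((429.3,243.9,120));blanks(zl=60,zh=200)
```

```text
t 40.6167 pos [389.   54.8 125.8] tool x [-1.    -0.03  -0.006] z [ 0.006  0.    -1.   ] f [ 2.1 -1.2  0.7] w 25.0 gf 59.3
shift mm [-46.  187.8   6. ]
9036 px [254.6 232.3] med [375.6  54.  110. ] rect [388.3  54.2] [115.  28.] 1.9
```

{"fn": "send_rows", "kwargs": {
  "increments": [
    {"offset":[-0.0065,0.0313,0],"dr":[0,0,0],"claw":0.01},
    {"offset":[-0.0065,0.0313,0],"dr":[0,0,0],"claw":0.01},
    {"offset":[-0.0065,0.0313,0],"dr":[0,0,0],"claw":0.01},
    {"offset":[-0.0065,0.0313,0],"dr":[0,0,0],"claw":0.01},
    {"offset":[-0.0065,0.0313,0],"dr":[0,0,0],"claw":0.01},
    {"offset":[-0.0065,0.0313,0],"dr":[0,0,0],"claw":0.01},
    {"offset":[0,0,0],"dr":[0,0,-5],"claw":0.01},
    {"offset":[0,0,0.03],"dr":[0,0,0],"claw":0.01},
    {"offset":[0,0,0.02],"dr":[0,0,0],"claw":0.01},
    {"offset":[0,0,0],"dr":[0,0,0],"claw":0.01},
    {"offset":[0,0,0],"dr":[0,0,0],"claw":0.01}
  ]
}}

```text
time: 41.58
position: [420.8, 243.3, 70.8]
tool_rot: [0.183, -3.134, 0.002]
ft_force: [-0.6, 0.5, -0.6]
width: 24.5
grasp_force: 59.3
```

Run:
```python
from h import *
go((429.3,243.9,29));s=cam('wrist');C=cloud(s);Z=C[...,2];f=s['frame'].astype(int);r,g,b=f[...,0],f[...,1],f[...,2]
comp(s,(Z>9)&(Z<90)&(b>90)&(r>b+15),1000)
```

```text
t 41.5833 pos [420.8 243.3  70.8] tool x [-0.993 -0.117  0.003] z [-0.003 -0.001 -1.   ] f [-0.6  0.5 -0.6] w 24.5 gf 59.3
shift mm [-8.7 -0.3 41.8]
1374 px [370.1 116.1] med [342.9 301.4  22.3] rect [342.8 304.7] [  2.9 162.4] 6.8
6596 px [256.5 238. ] med [422.7 242.8  55.1] rect [419.9 242.7] [114.   27.7] 6.8
4982 px [400.3 220.5] med [407.7 343.3  12.6] rect [417.8 344.4] [108.8  27.9] 7.0
```

{"fn": "send_rows", "kwargs": {
  "increments": [
    {"offset":[-0.006,0,0.02],"dr":[0,0,0],"claw":0.01},
    {"offset":[0,0,0.012],"dr":[0,0,0],"claw":0.01},
    {"offset":[0,0,0.006],"dr":[0,0,0],"claw":0.01},
    {"offset":[0,0,0],"dr":[0,0,0],"claw":0.01},
    {"offset":[0,0,0.001],"dr":[0,0,0],"claw":0.01},
    {"offset":[0,0,0],"dr":[0,0,0],"claw":0.01}
  ]
}}

```text
time: 42.13
position: [427.6, 244.3, 33.6]
tool_rot: [-0.184, 3.135, 0.001]
ft_force: [-0.4, 0.8, -0.0]
width: 24.8
grasp_force: 59.3
```

{"fn": "send_rows", "kwargs": {
  "increments": [
    {"offset":[0,0,0.003],"dr":[0,0,0],"claw":0.01},
    {"offset":[0,0,0.0015],"dr":[0,0,0],"claw":0.01},
    {"offset":[0,0,0],"dr":[0,0,0],"claw":0.01},
    {"offset":[0,0,0],"dr":[0,0,0],"claw":0.044},
    {"offset":[0,0,0],"dr":[0,0,0],"claw":0.044},
    {"offset":[0,0,0],"dr":[0,0,0],"claw":0.044},
    {"offset":[0,0,-0.01],"dr":[0,0,0],"claw":0.044},
    {"offset":[0,0,-0.04],"dr":[0,0,0],"claw":0.044},
    {"offset":[0,0,-0.04],"dr":[0,0,0],"claw":0},
    {"offset":[0,0,-0.04],"dr":[0,0,0],"claw":0},
    {"offset":[0,0,-0.04],"dr":[0,0,0],"claw":0},
    {"offset":[0,0,-0.04],"dr":[0,0,0],"claw":0},
    {"offset":[0,0,-0.04],"dr":[0,0,5],"claw":0},
    {"offset":[0,0,0],"dr":[0,0,0],"claw":0}
  ]
}}

```text
time: 43.3
position: [429.3, 245.1, 286.4]
tool_rot: [-0.039, 3.13, 0.008]
ft_force: [0.9, -0.4, 0.7]
width: -0.1
grasp_force: 0.0
```

Run:
```python
from h import *
go((618,44,278));s=cam('wrist');C=cloud(s);Z=C[...,2];f=s['frame'].astype(int);r,g,b=f[...,0],f[...,1],f[...,2]
comp(s,(Z>9)&(Z<18)&(b>90)&(r>b+15),200)
save(s,'w11',k=1.5)
```

```text
t 43.3 pos [429.3 245.1 286.4] tool x [-1.    -0.025 -0.011] z [ 0.011  0.005 -1.   ] f [ 0.9 -0.4  0.7] w -0.1 gf 0.0
shift mm [-183.6 -205.9    9.4]
1902 px [324.3 165.7] med [432.2 345.7  12.6] rect [437.8 346.5] [149.4  27.8] 6.6
1933 px [253.9 168.2] med [438.5 245.   12.6] rect [444.6 245.6] [150.1  27.5] 6.8
277 px [440.2 230.9] med [526.1 527.1  13.6] rect [533.4 541.1] [33.8 86.3] 48.4
500 px [301.4 266. ] med [597.  325.5  10.9] rect [601.5 326. ] [43.  50.1] 4.2
```

View pics/w11.png

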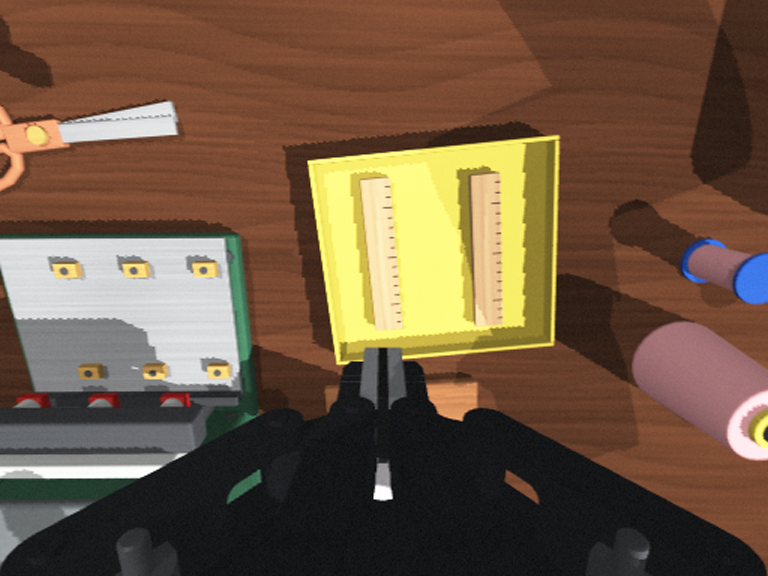

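The tray picture shows both blanks flat and well inside the walls, at (382,253) and (486,248). Next is the switch.

{"fn": "send_rows", "kwargs": {
  "increments": [
    {"offset":[-0.0262,-0.0294,0.0013],"dr":[0,0,0],"claw":0},
    {"offset":[-0.0262,-0.0294,0.0013],"dr":[0,0,0],"claw":0},
    {"offset":[-0.0262,-0.0294,0.0013],"dr":[0,0,0],"claw":0},
    {"offset":[-0.0262,-0.0294,0.0013],"dr":[0,0,0],"claw":0},
    {"offset":[-0.0262,-0.0294,0.0013],"dr":[0,0,0],"claw":0},
    {"offset":[-0.0262,-0.0294,0.0013],"dr":[0,0,0],"claw":0},
    {"offset":[-0.0262,-0.0294,0.0013],"dr":[0,0,0],"claw":0},
    {"offset":[0,0,0],"dr":[0,-6,0],"claw":0},
    {"offset":[0,0,0],"dr":[0,-6,0],"claw":0},
    {"offset":[0,0,0],"dr":[0,-6,0],"claw":0},
    {"offset":[0,0,0],"dr":[0,-6,0],"claw":0},
    {"offset":[0,0,0],"dr":[0,0,0],"claw":0},
    {"offset":[0,0,0],"dr":[0,0,0],"claw":0}
  ]
}}

```text
time: 44.43
position: [615.5, 43.9, 268.5]
tool_rot: [-0.041, 2.727, 0.009]
ft_force: [0.1, 0.0, -0.4]
width: 0.1
grasp_force: 0.0
```

Run:
```python
from h import *
s=load('wrist');C=cloud(s);f=s['frame'].astype(int);r,g,b=f[...,0],f[...,1],f[...,2]
for c in((437.8,346.5),(444.6,245.6)):
    a=np.radians(6.8);d=C[...,:2]-c;x=d@[np.cos(a),np.sin(a)];y=d@[-np.sin(a),np.cos(a)]
    print([f[(abs(x-q)<4)&(abs(y)<5)].mean(0).round(0).tolist() for q in(-60,-30,0,30,45,55,62,70)])
go((634.7,43.6,229.5))
s=cam('wrist');f=s['frame'].astype(int);r,g,b=f[...,0],f[...,1],f[...,2]
comp(s,(r>150)&(g<80)&(b<100),500)
```

```text
[[237.0, 199.0, 147.0], [238.0, 201.0, 149.0], [237.0, 201.0, 149.0], [238.0, 202.0, 149.0], [237.0, 200.0, 148.0], [238.0, 201.0, 149.0], [238.0, 201.0, 149.0], [241.0, 208.0, 154.0]]
[[252.0, 233.0, 181.0], [34.0, 35.0, 36.0], [252.0, 234.0, 184.0], [252.0, 234.0, 183.0], [251.0, 232.0, 181.0], [252.0, 234.0, 182.0], [251.0, 232.0, 181.0], [251.0, 231.0, 177.0]]
t 44.4333 pos [615.5  43.9 268.5] tool x [-0.915 -0.028 -0.403] z [ 0.403  0.012 -0.915] f [ 0.1  0.  -0.4] w 0.1 gf 0.0
shift mm [-1.8 -0.9 43.4]
1416 px [254.3 217.2] med [639.   43.7 211.5] rect [576.8  34.3] [155.9  34.1] 8.4
```

{"fn": "send_rows", "kwargs": {
  "increments": [
    {"offset":[-0.0018,0,0.02],"dr":[0,0,0],"claw":0},
    {"offset":[0,0,0.015],"dr":[0,0,0],"claw":0},
    {"offset":[0,0,0.005],"dr":[0,0,0],"claw":0},
    {"offset":[0,0,0.004],"dr":[0,0,0],"claw":0},
    {"offset":[0,0,0.004],"dr":[0,0,0],"claw":0},
    {"offset":[0,0,0.003],"dr":[0,0,0],"claw":0},
    {"offset":[0,0,0],"dr":[0,0,0],"claw":0}
  ]
}}

```text
time: 45.07
position: [639.3, 44.6, 223.2]
tool_rot: [-0.041, 2.723, 0.009]
ft_force: [-0.3, 0.4, -0.6]
width: 0.0
grasp_force: 0.0
```

{"fn": "send_rows", "kwargs": {
  "increments": [
    {"offset":[0,0,0.002],"dr":[0,0,0],"claw":0},
    {"offset":[0,0,0.002],"dr":[0,0,0],"claw":0},
    {"offset":[0,0,0.001],"dr":[0,0,0],"claw":0},
    {"offset":[0,0,0],"dr":[0,0,0],"claw":0}
  ]
}}

```text
time: 45.4
position: [641.1, 44.6, 218.6]
tool_rot: [-0.04, 2.723, 0.009]
ft_force: [-0.4, -0.9, -0.9]
width: -0.1
grasp_force: 0.0
```

{"fn": "send_rows", "kwargs": {
  "increments": [
    {"offset":[0,0,0.002],"dr":[0,0,0],"claw":0},
    {"offset":[0,0,0.001],"dr":[0,0,0],"claw":0},
    {"offset":[0,0,0.001],"dr":[0,0,0],"claw":0},
    {"offset":[0,0,0],"dr":[0,0,0],"claw":0}
  ]
}}

```text
time: 45.73
position: [642.4, 44.7, 217.0]
tool_rot: [-0.041, 2.722, 0.008]
ft_force: [-19.3, -0.6, 20.7]
width: -0.2
grasp_force: 13.5
```

{"fn": "send_rows", "kwargs": {
  "increments": [
    {"offset":[0,0,0.001],"dr":[0,0,0],"claw":0},
    {"offset":[0,0,0.001],"dr":[0,0,0],"claw":0},
    {"offset":[0,0,0],"dr":[0,0,0],"claw":0}
  ]
}}

```text
time: 45.98
position: [642.7, 44.7, 216.8]
tool_rot: [-0.041, 2.722, 0.008]
ft_force: [-36.2, -3.3, 40.9]
width: 0.0
grasp_force: 26.0
```

Firm at z = 216.8, which was the predicted end of travel. Retreat and check.

{"fn": "send_rows", "kwargs": {
  "increments": [
    {"offset":[0,0,-0.01],"dr":[0,0,0],"claw":0},
    {"offset":[0,0,-0.03],"dr":[0,0,0],"claw":0},
    {"offset":[0,0,-0.03],"dr":[0,0,0],"claw":0},
    {"offset":[0,0,-0.03],"dr":[0,0,0],"claw":0},
    {"offset":[0.03,0,-0.03],"dr":[0,0,0],"claw":0},
    {"offset":[0.03,0,0],"dr":[0,0,0],"claw":0},
    {"offset":[0.03,0,0],"dr":[0,0,0],"claw":0},
    {"offset":[0,0,0],"dr":[0,0,0],"claw":0},
    {"offset":[0,0,0],"dr":[0,0,0],"claw":0}
  ]
}}

```text
time: 46.73
position: [508.3, 40.7, 295.1]
tool_rot: [-0.04, 2.722, 0.009]
ft_force: [0.7, 0.8, -0.2]
width: -0.1
grasp_force: 0.0
```

Run:
```python
from h import *
go((0,0,0))
a=cam('wrist');f=a['frame'].astype(int);r,g,b=f[...,0],f[...,1],f[...,2];Z=cloud(a)[...,2]
comp(a,(r>150)&(g<80)&(b<100)&(Z>150),200)
t=cam('top');C=cloud(t);Z=C[...,2];f=t['frame'].astype(int);r,g,b=f[...,0],f[...,1],f[...,2]
comp(t,box(130,170,215,250)&(Z>10)&(Z<22)&(b>90),80)
```

```text
t 46.7333 pos [508.3  40.7 295.1] tool x [-0.913 -0.027 -0.407] z [ 0.407  0.012 -0.914] f [ 0.7  0.8 -0.2] w -0.1 gf 0.0
shift mm [585.3 -25.6  62.5]
337 px [184.6 208.8] med [448.  246.9  15.7] rect [449.1 253.8] [160.5  41.4] 7.4
313 px [155.3 212. ] med [439.3 348.5  15.4] rect [440.3 350.9] [152.1  34.5] 6.3
```

Run:
```python
from h import *
def red(s,bx):
    f=s['frame'].astype(int);r,g,b=f[...,0],f[...,1],f[...,2];comp(s,bx&(r>140)&(g<80)&(b<100),15)
red(load('top'),box(225,115,260,155));s=load('scene');print('old scene (on)');red(s,box(190,210,240,245))
s=cam('scene');print('now');red(s,box(190,210,240,245))
f=s['frame'];o=load('scene')
C=cloud(s);d=cv2.absdiff(f[260:335,220:300],cv2.imread('pics/scene0.png')[0:1,0:1,::-1]*0+f[260:335,220:300]);
old=cv2.resize(cv2.imread('pics/scene0.png')[...,::-1],(512,384),interpolation=cv2.INTER_AREA)
print('cone/tape area diff',np.abs(old[262:330,228:290].astype(int)-f[262:330,228:290]).mean())
```

```text
89 px [241.1 134.8] med [649.3  44.2 202.5] rect [445.3  32.9] [437.6  31.3] 3.2
old scene (on)
95 px [211.8 222.7] med [648.9  49.2 213.3] rect [780.7 299. ] [602.5  31.9] 61.9
now
92 px [210.5 225.4] med [653.6  49.3 200. ] rect [654.5  42.5] [34.7 45.3] 21.4
cone/tape area diff 6.429237824161923
```

```bash
python3 -c "
from h import *
print(hand_in())"
```

```text
the job is handed in; nothing more can be done
None
```

I handed the job in at about 47 s: both blanks were pressed in one pedal stroke and now lie flat in the yellow tray, the switch knob is fully back in, and I did not touch the cone or tape roll; no mark on the blanks shows in the camera image, so the stamping rests on the pedal reaching its stop.

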